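# Set up the run-in stand for repaired drill motors

### The job

Get the run-in stand ready for the repaired drill motors: hook every yellow cradle arm lying on the bench onto an upright of its own (tabs fully into the slots and down until they engage), lay each gear motor lengthwise in the channel of a hooked arm, and set the battery pack flat and upright in the bay of the grey supply unit. When all of that is in place, and only then, push the red bay door shut until its catch snaps home, and leave everything else on the bench where it lies.

Things in the scene. Friction and masses are not known exactly. Their poses are not given: they have to be found in the camera images.
- cradle1: mm: yellow hook-on cradle arm, 280 g, standing upright, one of three. Origin: underside, middle of the back plate's rear face; channel runs 132 to -x, tabs to +x. Channel open at front and top, 56 wide outside, 50 inside, floor 4, side walls up to 22 above the underside; back plate 5 thick, 88 tall. Grip across the side walls 70 before the back plate (tabs: see cradle2)
- cradle2: another like cradle1. Hook tabs of all arms, mm: two, on the centre line of the back plate, 6 wide; necks 10 tall, lower edges 18 and 68 above the underside, reach 7 back; then the hooks, from 7 to 13 back, hang 12 below the necks. They enter the slots with the arm about 15 above its seat, then go down 15 until the necks rest on the slots' lower edges
- cradle3: another like cradle1
- seat0 (a point): on the front face of the left (+y) blue upright of the stand: where an arm's origin lies, with the same axes, once engaged (80 mm above the bench). x points into the upright. mm: upright 44 wide, 200 tall; slots 12 wide, 28 tall, on its centre line, lower edges 18 and 68 above this point, front plate 5 thick, hollow behind
- seat1 (a point): the same on the middle upright, 110 mm from the left one
- seat2 (a point): the same on the right (-y) upright, 110 mm from the middle one
- motor1: mm: gear motor of a drill, about 350 g, 118 long, lying; 2 or 3 present. Origin: underside, middle of the length; x to the spindle. Black square gearbox 40 x 40, 60 long, its centre 13 to +x of the origin (grip its upper half here, clear of the channel's walls); round can 38 dia. behind, spindle in front. Goes either way round, its middle about 70 before the arm's back plate
- motor2: another like motor1, or absent
- motor3: another like motor1, or absent
- pack: mm: battery pack, 400 g: black body 96 (x) x 62 (y) x 45 tall with a yellow band, on it a rail stem 66 x 32, from 45 to 80 above the underside (grip the stem across its 32 width). Origin: centre of the underside
- bay (a point): centre of the floor of the battery bay in the grey supply unit (6 mm above the bench); -x is its front with the door. Inside 118 mm (x) x 96 mm (y), walls 50 mm high, open above; the unit's housing, 100 mm tall, starts 62 mm to +x
- door_hinge (a point): top of the vertical hinge line of the red bay door, 82 mm above the bench, 62 mm to -x and 52 mm to +y of the bay's centre; axes as bay
- door_edge (a point): top of the red door's free edge, on its outer face. Door: 104 mm wide, 8 mm thick (its inner face on the hinge line), from 10 to 82 mm above the bench; a steel pin on the free edge is held by a sprung brass roller when shut
- baydoor (a joint): door angle, rad: 0 shut and seated, grows as the free edge swings out to the bay's -x side; at 1.57 the door points straight out to -x. Light to swing; from 0.13 the catch resists with some 3 to 8 N near the free edge, below about 0.05 it draws the door home
- bearing: ball bearing ring, 40 dia., bystander: leave it where it lies
- tin: small aluminium bowl, 72 dia., bystander: leave it where it lies

How it is judged:
By the outcome, as a careful person would: the job done as asked, in the order asked, and still so for the second after the job is handed in, with the robot touching nothing.
Of motor1, motor2, motor3 only 2 to 3 are there at a start; the rules pass over those that are not, and their reading is None.
At some moment in a run one of cradle1, cradle2, cradle3, motor1, motor2, motor3, pack may be knocked a few centimetres aside while the robot is not near it.
It also fails if it takes over 210 s, if anything falls off the work surface, if the arm or the gripper's body presses on something with over 40 N, if the wrist force passes 120 N, or if a joint passes its speed limit or range.

### The arm

A 7-joint arm with a two-finger parallel gripper is mounted at the origin on the work surface. World frame = base frame: x ahead of the robot, y to its left, z up, the work surface at z = 0. Lengths are in m, angles in rad, forces in N, time in s.
With the tool pointing down it reaches from about 0.425 to 0.875 m from the base axis. Payload 4.7 kg.
Tool frame: the origin (TCP) lies between the finger pads; the fingertips stand 14 mm ahead of it and the grasp point (between the pads) lies 5 mm behind it; z points along the fingers, y is the line along which they close (so a half turn about z gives the same grasp; the last joint's range is limited). The gripper opens to 87 mm and grips with 3 to 60 N. Pads are 19 mm wide; open, the fingers measure 117 mm over their backs; the gripper's body (75 mm by 190 mm) begins 51 mm behind the grasp point.
Start: joints at [-1.244, 0.321, -0.07, 1.45, 0.023, 1.371, -0.057], TCP at [0.2, 0.618, 0.237] pointing down, gripper open.
Joint ranges: [-2.86, 2.86], [-0.3, 2.09], [-1.38, 1.24], [0.06, 2.45], [-1.56, 4.7], [0.09, 2.05], [-2.69, 2.69]. Speed limits (rad/s): [2.57, 2.57, 3.14, 3.14, 3.14, 3.14, 3.14].

### API

Orientations are given as a rotation vector (axis times angle).
In Python, from bench import ctrl gives the robot as it stands.
- The arm moves only by the tool step_arm, never from a script. Its argument "commands" is a list of rows, each an object with "travel": the shift along the tool's x, y, z in m, a list of three; "turn": the turn, a rotation vector about the tool's x, y, z in degrees, a list of three. A call has 1 to 5 rows; each row is the pose to reach, as a shift and turn from the pose commanded when the call began, along the tool's axes at that moment; what a row does not reach only later rows make up. A row lasts 1/10 s, in which the tool goes at most 50 mm and 8.59 degrees, less where a joint would pass 70% of its speed; a pose out of reach is approached as far as the arm can. A call with a gripper value outside its range is refused whole. "gripper" is the opening, from 0 (shut) to 1 (fully open), set as the call begins (left out, the last holds). The fingers move at their own pace and stop on an object; "force" is the grip in N (left out, the last holds). Time passes only in rows, so rows that repeat a pose let the fingers close. It gives the time, the measured TCP pose, the force, the opening and the grip force at its end, in the units of the state.
- ctrl.get_state(): the state, without advancing time (a new reading comes with each control period).
- ctrl.get_image(name): name is "scene" or "top" or "wrist"; returns the picture (480x640x3 uint8, red, green, blue); there is no depth.
- ctrl.camera_model(name): a dict with "fx", "fy", "cx", "cy" (pixels), "k1" (the pictures are not rectified: a ray, as slopes to the right and down, at radius r is drawn at 1 + k1 r^2 times it, then the intrinsics apply), "R" (3x3) and "t" (3): a world point X has camera coordinates R X + t; the wrist camera has in their place "T_tool_cam" (4x4, takes a point from camera to tool coordinates, whose origin is the TCP and whose axes are the flange's). Camera axes: x right, y down, z forward; pixel columns grow to the right and rows downward; lengths in m; the calibration is good to about 2 mm. A picture is of the moment at which its call begins: read the wrist's pose just before it. camera_model takes no time and is no camera call.
- ctrl.close_job(): hands the job in; it is judged then, once.
The state is a dict: "time": time; "joint_positions": joint angles; "qd": joint speeds; "joint_torque": joint torques, N m; "position": TCP position; "tool_rot": TCP orientation; "ft_force": force on the tool from outside, world axes, zero at the start; "torque": the same for the moment, N m; "grip_width": opening from 0.0 (shut) to 1.0 (fully open); "grip_force": force on a finger pad.
Only numpy, scipy, OpenCV 4.12 (cv2) and the standard library are available. Lean on these libraries where they do the work, as an engineer would, in place of code of your own. Each camera call takes 0.05 s, during which the arm holds its last target. There are 200 camera calls.

## Working session

There is one attempt and no reset: what is moved stays moved. The work goes in short steps, Python scripts to look and compute and a tool call to move; the robot and the scene stay as the last step left them, time stands still between calls to the robot, and variables do not carry over. Pictures are saved under pics/ and viewed, at most 14 in all, crops included, and the job is handed in when it is done.

Besides the shell and the picture viewer there is one more tool, called after "Call:" as name(argument=value, ...) on one line, values as JSON. step_arm: Moves the arm, as the interface text tells. Its arguments: {"type":"object","properties":{"commands":{"type":"array"},"gripper":{"type":"number"},"force":{"type":"number"}},"required":["commands"]}

```bash
ls; mkdir -p pics
cat > h.py <<'E'
import numpy as np, cv2
from scipy.spatial.transform import Rotation as Ro
from bench import ctrl
def snap(n,f=None):
    s=ctrl.get_state(); im=ctrl.get_image(n)
    if f: cv2.imwrite(f'pics/{f}.png',im[:,:,::-1])
    return s,im
def cam(n,s=None):
    m=ctrl.camera_model(n)
    if 'R' in m: R=np.array(m['R']);t=np.array(m['t']); return m,R.T,-R.T@t
    T=np.array(m['T_tool_cam']); Rt=Ro.from_rotvec(s['tool_rot']).as_matrix()
    return m,Rt@T[:3,:3],Rt@T[:3,3]+np.array(s['position'])
def ray(c,uv):
    m,R,o=c; d=np.array([(uv[0]-m['cx'])/m['fx'],(uv[1]-m['cy'])/m['fy']]); u=d.copy()
    for _ in range(20): u=d/(1+m['k1']*(u@u))
    return o,R@np.array([u[0],u[1],1])
def onz(c,uv,z):
    o,d=ray(c,uv); return o+d*(z-o[2])/d[2]
def proj(c,X):
    m,R,o=c; p=R.T@(np.array(X)-o); u=p[:2]/p[2]; u=u*(1+m['k1']*(u@u)); return u*[m['fx'],m['fy']]+[m['cx'],m['cy']]
E
python3 - <<'E'
from h import *
for n in ('top','scene'): snap(n,n+'0'); m,R,o=cam(n); print(n,o,R[:,2])
s=ctrl.get_state(); print(s)
print(ctrl.camera_model('wrist'))
E
```

```text
pics
top [ 0.45580266 -0.01055026  1.1517469 ] [ 0.10280039  0.02250543 -0.99444738]
scene [ 1.03080056 -0.7266189   0.84976406] [-0.38655832  0.63921331 -0.66481502]
{'time': 0.1, 'joint_positions': array([-1.24388162,  0.32177947, -0.07007604,  1.45154398,  0.02261153,
        1.37080367, -0.05689803]), 'qd': array([-2.10425798e-04, -1.50176388e-03, -3.80975390e-04, -4.86812396e-03,
       -9.70365304e-04,  4.61633490e-04, -3.20734176e-05]), 'joint_torque': array([ 1.26515415e-04, -4.92570305e+01, -4.05774051e-01, -3.13397133e+01,
       -6.42752764e-02,  3.95517773e-02,  6.82305608e-05]), 'position': array([0.19993906, 0.61799206, 0.23555546]), 'tool_rot': array([-4.89304381e-01, -3.10308442e+00,  2.73279855e-03]), 'ft_force': array([ 0.30909775, -0.4114682 ,  0.16530777]), 'torque': array([-0.01786647,  0.01517803,  0.05444418]), 'grip_force': 0.0, 'grip_width': 0.9982034034041108}
{'fx': 331.81205243620303, 'fy': 331.81205243620303, 'cx': 322.68558116657755, 'cy': 241.85284527382018, 'k1': -0.02372787995837175, 'T_tool_cam': array([[-5.99723071e-04, -9.55906038e-01, -2.93672073e-01,
         8.20018624e-02],
       [ 9.99999604e-01, -7.66312491e-04,  4.52204744e-04,
        -8.01904411e-05],
       [-6.57309822e-04, -2.93671685e-01,  9.55906120e-01,
        -1.48700656e-01],
       [ 0.00000000e+00,  0.00000000e+00,  0.00000000e+00,
         1.00000000e+00]])}
```

View pics/top0.png

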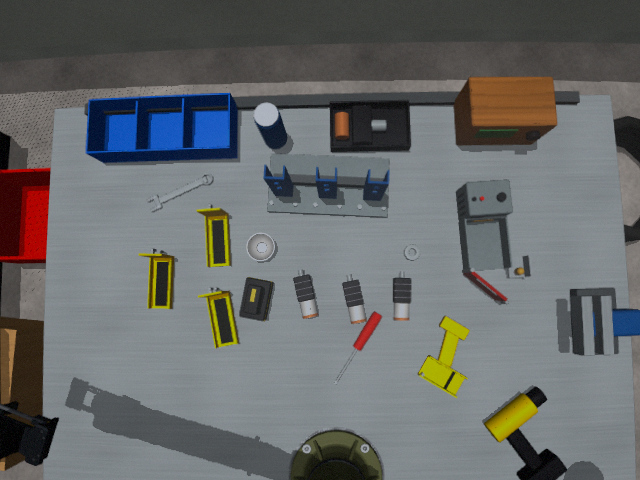

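View pics/scene0.png

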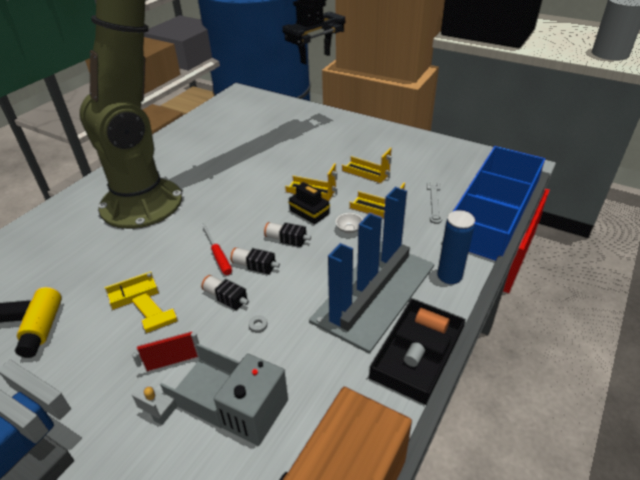

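The top view shows three cradles at left (160,280), (217,238) and (222,318). The pack is at (257,298) and three motors at (306,295), (353,299) and (401,296). The uprights stand at (278,180), (327,182) and (376,182), and the bay at (486,243) with its red door from (466,271) to (505,300). The yellow tool at (445,357) is a bystander.

```bash
python3 - <<'E'
from h import *
im=cv2.imread('pics/top0.png'); hsv=cv2.cvtColor(im,cv2.COLOR_BGR2HSV); c=cam('top'); print(c[0]['fx'])
def blobs(mask,z,name,amin=60):
    n,l,st,ce=cv2.connectedComponentsWithStats(mask.astype(np.uint8))
    for i in range(1,n):
        if st[i,4]<amin: continue
        ct=cv2.findContours((l==i).astype(np.uint8),0,2)[0][0]
        b=cv2.boxPoints(cv2.minAreaRect(ct)); W=np.array([onz(c,p,z)[:2] for p in b])
        print(name,np.round(ce[i]),st[i,4],'ctr',W.mean(0).round(3)); print('   ',W.round(3).tolist())
H,S,V=hsv[:,:,0],hsv[:,:,1],hsv[:,:,2]
roi=np.zeros(H.shape,bool); roi[140:390,100:560]=1
blobs(roi&(H>20)&(H<35)&(S>150)&(V>90),.022,'yel')
blobs(roi&(V<70)&(S<120),.03,'dark',80)
blobs(roi&((H<6)|(H>174))&(S>150)&(V>60),.08,'red',40)
blobs(roi&(H>100)&(H<125)&(S>140)&(V>40),.28,'blue',80)
E
cat >> h.py <<'E'
def view(f,pts,r=None): pass
E
python3 - <<'E'
import cv2
im=cv2.imread('pics/top0.png')[145:375,130:545]
cv2.imwrite('pics/top0c.png',cv2.resize(im,(800,443),interpolation=2))
E
```

```text
462.823667081325
yel [209. 210.] 62 ctr [0.653 0.306]
    [[0.655, 0.336], [0.659, 0.277], [0.652, 0.277], [0.648, 0.335]]
yel [217. 240.] 608 ctr [0.577 0.285]
    [[0.64, 0.317], [0.642, 0.26], [0.513, 0.253], [0.512, 0.31]]
yel [149. 282.] 75 ctr [0.475 0.456]
    [[0.413, 0.459], [0.537, 0.457], [0.537, 0.453], [0.413, 0.455]]
yel [161. 282.] 438 ctr [0.473 0.424]
    [[0.413, 0.45], [0.537, 0.446], [0.534, 0.398], [0.41, 0.403]]
yel [220. 317.] 682 ctr [0.383 0.281]
    [[0.441, 0.331], [0.455, 0.257], [0.325, 0.231], [0.311, 0.304]]
yel [445. 358.] 1652 ctr [ 0.286 -0.283]
    [[0.237, -0.197], [0.383, -0.268], [0.334, -0.37], [0.189, -0.298]]
dark [369. 145.] 914 ctr [ 0.806 -0.102]
    [[0.822, -0.003], [0.818, -0.201], [0.789, -0.2], [0.793, -0.003]]
dark [494. 142.] 377 ctr [ 0.808 -0.418]
    [[0.816, -0.316], [0.814, -0.52], [0.801, -0.519], [0.803, -0.315]]
dark [326. 188.] 1086 ctr [0.712 0.012]
    [[0.685, 0.164], [0.759, 0.161], [0.738, -0.142], [0.665, -0.136]]
dark [470. 237.] 992 ctr [ 0.557 -0.373]
    [[0.702, -0.308], [0.709, -0.429], [0.411, -0.436], [0.404, -
[... 1184 characters left out ...]
.262], [0.331, 0.244], [0.326, 0.27]]
red [489. 286.] 115 ctr [ 0.452 -0.362]
    [[0.482, -0.322], [0.487, -0.326], [0.422, -0.403], [0.417, -0.398]]
red [367. 330.] 371 ctr [ 0.355 -0.078]
    [[0.323, -0.044], [0.4, -0.094], [0.388, -0.112], [0.311, -0.061]]
blue [166. 150.] 2785 ctr [0.728 0.319]
    [[0.756, 0.459], [0.746, 0.181], [0.701, 0.181], [0.71, 0.457]]
blue [274. 175.] 105 ctr [0.679 0.106]
    [[0.666, 0.126], [0.694, 0.126], [0.693, 0.087], [0.665, 0.087]]
blue [326. 177.] 105 ctr [0.671 0.006]
    [[0.685, 0.025], [0.684, -0.014], [0.657, -0.013], [0.658, 0.025]]
blue [378. 179.] 98 ctr [ 0.664 -0.093]
    [[0.652, -0.072], [0.679, -0.074], [0.676, -0.114], [0.649, -0.112]]
```

View pics/top0c.png

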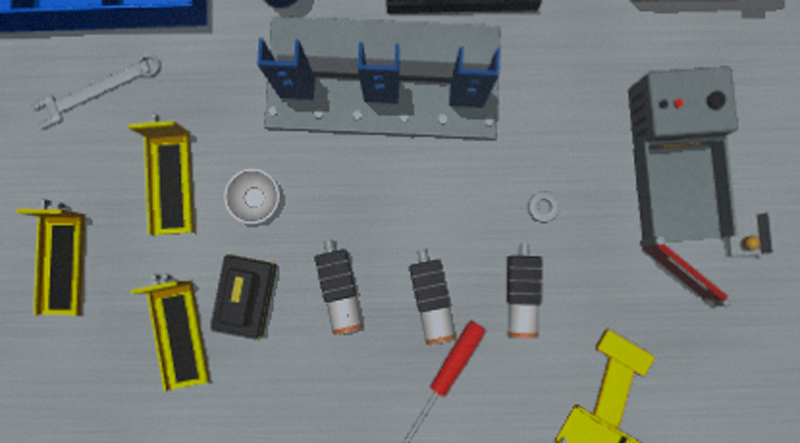

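The crop shows the three uprights with slots facing -x, and all three motors' spindles towards +x. The door is open about 50°, with the catch post at crop (755,240). I'll move over the cradles next.

Call:
step_arm(commands=[{"travel":[-0.19,-0.135,0],"turn":[0,0,-18]},{"travel":[-0.19,-0.135,0],"turn":[0,0,-18]},{"travel":[-0.19,-0.135,0],"turn":[0,0,-18]},{"travel":[-0.19,-0.135,0],"turn":[0,0,-18]},{"travel":[-0.19,-0.135,0],"turn":[0,0,-18]}])

```text
time: 0.6
position: [0.3419, 0.4277, 0.2363]
tool_rot: [0.004, 3.141, -0.002]
ft_force: [0.5, 0.1, -0.5]
grip_width: 1.0
grip_force: 0.0
```

Call:
step_arm(commands=[{"travel":[-0.135,-0.185,-0.015]},{"travel":[-0.135,-0.185,-0.015]},{"travel":[-0.135,-0.185,-0.015]},{"travel":[-0.135,-0.185,-0.015]},{"travel":[-0.135,-0.185,-0.015]}])

```text
$.commands[0]: bad value
```

Run:
```python
from h import *
s,im=snap('wrist','w1'); print(s['time'],s['position'],s['tool_rot'],s['ft_force'])
np.save('w1.npy',np.r_[s['position'],s['tool_rot']])
```

```text
0.6 [0.34190133 0.42774394 0.23628583] [ 4.03205397e-03  3.14092143e+00 -2.24333392e-03] [ 0.54654376  0.12371266 -0.520974  ]
```

View pics/w1.png

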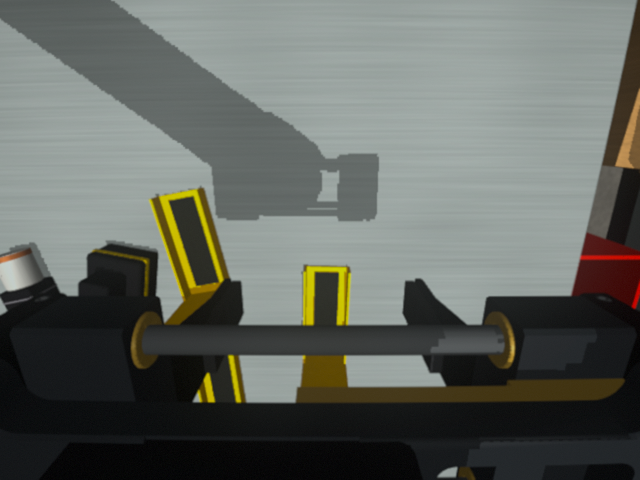

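Up in the wrist view is -x, and the gripper covers the rows below about 290. Two cradles lie at (190,240) and (327,330), with the pack at (120,270). The other call was refused because it had no turn. I'll go further ahead so the camera has the cradles in clear view.

Call:
step_arm(commands=[{"travel":[-0.22,-0.1,-0.03],"turn":[0,0,0]},{"travel":[-0.22,-0.1,-0.03],"turn":[0,0,0]},{"travel":[-0.22,-0.1,-0.03],"turn":[0,0,0]},{"travel":[-0.22,-0.1,-0.03],"turn":[0,0,0]},{"travel":[-0.22,-0.1,-0.03],"turn":[0,0,0]}])

```text
time: 1.15
position: [0.5614, 0.3303, 0.2665]
tool_rot: [-0.001, 3.141, -0.001]
ft_force: [-0.5, 0.9, -0.4]
grip_width: 0.998
grip_force: 0.0
```

Call:
step_arm(commands=[{"travel":[-0.12,0.0,-0.01],"turn":[0,0,0]},{"travel":[-0.12,0,-0.01],"turn":[0,0,0]},{"travel":[-0.12,0,-0.01],"turn":[0,0,0]},{"travel":[-0.12,0,-0.01],"turn":[0,0,0]}])

```text
time: 1.55
position: [0.682, 0.3303, 0.2738]
tool_rot: [-0.003, -3.141, 0.004]
ft_force: [-1.0, -0.9, -0.8]
grip_width: 0.999
grip_force: 0.0
```

Run:
```python
from h import *
s,im=snap('wrist','w2'); print(s['time'],s['position'],s['tool_rot'],s['ft_force'])
np.save('w2.npy',np.r_[s['position'],s['tool_rot']])
```

```text
1.55 [0.68203011 0.33031453 0.27381025] [-3.04117902e-03 -3.14056658e+00  4.47052568e-03] [-0.95349969 -0.8711182  -0.79062341]
```

View pics/w2.png

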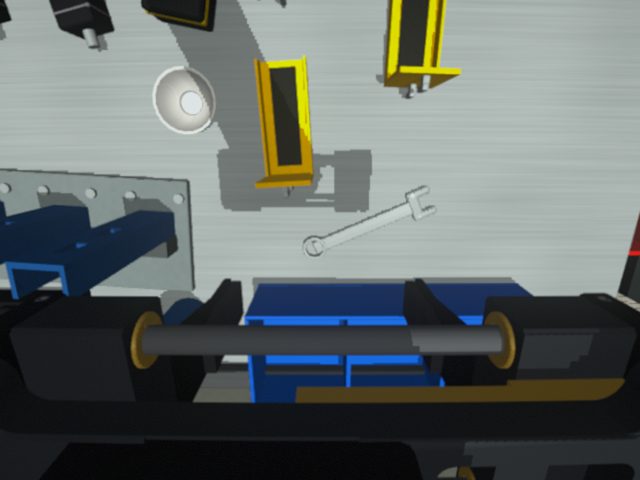

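The wrist view has one cradle in full at (285,120), back plate to +x at row 185. The bowl is at (183,100), and the stand is at left. The cradle's black floor pad gives its centre line well.

```bash
cat >> h.py <<'E'
def comps(mask,amin):
    n,l,st,ce=cv2.connectedComponentsWithStats(mask.astype(np.uint8))
    return [(l==i).astype(np.uint8) for i in range(1,n) if st[i,4]>=amin]
def rect(c,m,z):
    ct=max(cv2.findContours(m,0,2)[0],key=cv2.contourArea)
    P=np.array([onz(c,p[0]*1.0,z)[:2] for p in ct],np.float32)
    (x,y),(w,h),a=cv2.minAreaRect(P*1000)
    if w<h: w,h=h,w; a+=90
    a=(a+90)%180-90
    return np.array([x,y])/1000,w,h,a   # centre, long mm, short mm, yaw deg of long axis
def hsv(im): return [a.astype(int) for a in cv2.split(cv2.cvtColor(im,cv2.COLOR_RGB2HSV))]
def pads(c,im,show=True):
    H,S,V=hsv(im); ye=(H>18)&(H<36)&(S>130)&(V>80)
    out=[]
    for m in comps((V<75)&(S<130),150):
        ring=cv2.dilate(m,np.ones((9,9)))-m
        if (ye&(ring>0)).sum()>.6*ring.sum():
            r=rect(c,m,.005); out.append(r)
            u,v=np.argwhere(m).mean(0)[::-1]
            if show: print('pad',(int(u),int(v)),r[0].round(4),[round(k,1) for k in r[1:]])
    return out
E
python3 - <<'E'
from h import *
s=np.load('w2.npy'); im=cv2.imread('pics/w2.png')[:,:,::-1].copy()
c=cam('wrist',dict(position=s[:3],tool_rot=s[3:])); pads(c,im)
H,S,V=hsv(im); ye=(H>18)&(H<36)&(S>130)&(V>80)
for m in comps(ye,500):
    print(rect(c,m,.022)); p=np.argwhere(m)[:,::-1]; print(p.min(0),p.max(0))
for p in [(265,62),(305,57),(256,187),(312,183)]: print(p,onz(c,p,.022)[:2], onz(c,p,.088)[:2])
t=cv2.imread('pics/top0.png')[:,:,::-1].copy(); pads(cam('top'),t)
E
```

```text
pad (412, 32) [0.4863 0.4307] [67.4, 27.9, -1.1]
pad (285, 115) [0.5742 0.2866] [107.5, 27.7, 3.0]
(array([0.50048288, 0.44006976]), 83.32951354980469, 82.71869659423828, 0.3323109745979309)
[385   0] [460  86]
(array([0.58285266, 0.2833688 ]), 141.91287231445312, 68.82148742675781, -0.211395263671875)
[254  56] [312 187]
(265, 62) [0.51767047 0.26757249] [0.53126788 0.27804094]
(305, 57) [0.51298327 0.31129072] [0.52735292 0.31455631]
(256, 187) [0.65368587 0.24983497] [0.64487387 0.26322579]
(312, 183) [0.64912094 0.31733962] [0.64106104 0.31960862]
pad (218, 241) [0.5752 0.2854] [107.7, 27.6, 3.1]
pad (161, 282) [0.4726 0.4302] [106.0, 27.7, -1.8]
pad (222, 320) [0.3785 0.2723] [107.7, 28.0, 10.3]
```

Call:
step_arm(commands=[{"travel":[-0.01,-0.16,-0.02],"turn":[0,0,0]},{"travel":[-0.01,-0.16,-0.02],"turn":[0,0,0]},{"travel":[-0.01,-0.16,-0.02],"turn":[0,0,0]},{"travel":[-0.01,-0.16,-0.02],"turn":[0,0,0]}])

```text
time: 2.0
position: [0.6898, 0.1637, 0.2987]
tool_rot: [0.012, 3.139, -0.006]
ft_force: [0.0, -0.7, 0.3]
grip_width: 1.002
grip_force: 0.0
```

Call:
step_arm(commands=[{"travel":[0,-0.16,0],"turn":[0,0,0]},{"travel":[0,-0.16,0],"turn":[0,0,0]},{"travel":[0,-0.16,0],"turn":[0,0,0]},{"travel":[0,-0.16,0],"turn":[0,0,0]},{"travel":[0,-0.16,0],"turn":[0,0,0]}])

```text
time: 2.5
position: [0.689, 0.0097, 0.2971]
tool_rot: [0.004, 3.141, 0.0]
ft_force: [0.5, 0.4, -0.8]
grip_width: 1.0
grip_force: 0.0
```

Run:
```python
from h import *
s,im=snap('wrist','w3'); print(s['time'],s['position'],s['tool_rot'],s['ft_force'])
np.save('w3.npy',np.r_[s['position'],s['tool_rot']])
```

```text
2.5 [0.68899425 0.0097158  0.2971324 ] [4.24483955e-03 3.14130554e+00 1.02143640e-04] [ 0.48219195  0.3551814  -0.80028156]
```

View pics/w3.png

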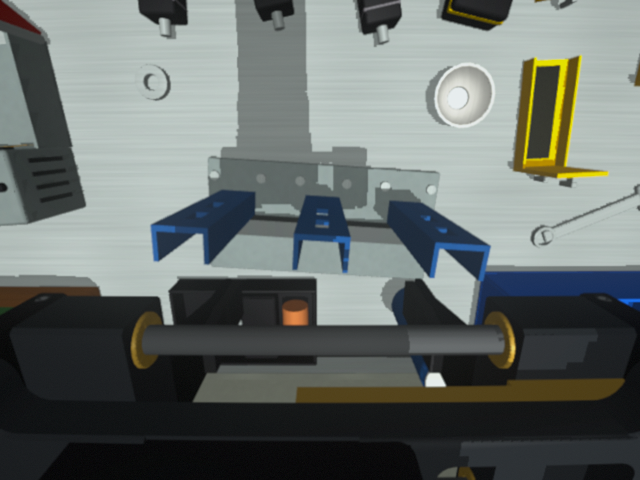

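The three uprights stand at (180,220), (322,230) and (460,235), with slots visible in their faces. I'll zoom in to read the top edges and the slots.

Run:
```python
from h import *
im=cv2.imread('pics/w3.png')
cv2.imwrite('pics/w3c.png',cv2.resize(im[180:285,140:500],None,fx=2.2,fy=2.2,interpolation=2))
s=np.load('w3.npy');rgb=im[:,:,::-1].copy();c=cam('wrist',dict(position=s[:3],tool_rot=s[3:]))
H,S,V=hsv(rgb); bl=(H>100)&(H<125)&(S>140); bl[:185]=0;bl[280:]=0;bl[:,:140]=0;bl[:,492:]=0
for m in comps(bl,300):
    cts,hi=cv2.findContours(m,cv2.RETR_CCOMP,2)
    p=np.argwhere(m)[:,::-1]
    print('up',p.min(0),p.max(0),cv2.approxPolyDP(max(cts,key=len),2.5,True)[:,0].tolist())
    for ct,h in zip(cts,hi[0]):
        if h[3]>=0 and cv2.contourArea(ct)>4: print('  hole',cv2.contourArea(ct),cv2.boundingRect(ct),ct[:,0].mean(0))
pads(c,rgb)
```

```text
up [294 197] [349 271] [[307, 197], [295, 233], [294, 268], [298, 243], [307, 238], [343, 243], [343, 271], [346, 271], [349, 236], [338, 199]]
  hole 6.0 (342, 229, 5, 3) [344. 230.]
  hole 97.0 (313, 223, 19, 8) [322.75 227.  ]
  hole 71.0 (314, 211, 17, 7) [322.61538462 214.15384615]
up [152 224] [209 262] [[152, 225], [154, 259], [158, 259], [157, 231], [197, 231], [204, 234], [205, 262], [209, 261], [206, 227]]
up [429 241] [491 279] [[435, 241], [430, 276], [433, 276], [437, 250], [443, 247], [482, 251], [478, 279], [491, 279], [491, 272], [484, 271], [489, 246]]
pad (542, 111) [0.5741 0.2872] [107.2, 27.2, 3.1]
```

View pics/w3c.png

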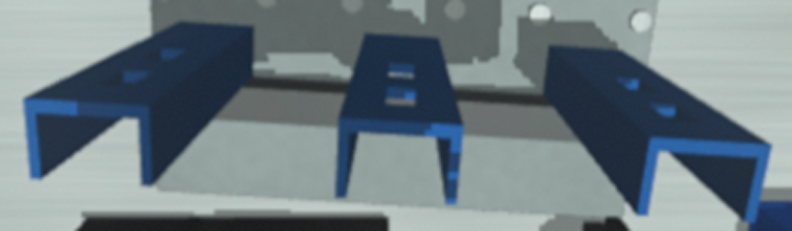

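Run:
```python
from h import *
s=np.load('w3.npy');c=cam('wrist',dict(position=s[:3],tool_rot=s[3:]))
E=[((151.4,225),(208,228.3)),((295.5,234.1),(350,237.7)),((435.5,242.3),(490.,245.7))]
M=[]
for a,b in E:
    A,B=onz(c,a,.2)[:2],onz(c,b,.2)[:2]; M.append((A+B)/2); print(A.round(4),B.round(4),np.linalg.norm(A-B).round(4))
M=np.array(M); print(M, np.linalg.norm(M[1]-M[0]),np.linalg.norm(M[2]-M[1]))
d=M[2]-M[0]; yaw=np.degrees(np.arctan2(-d[0],d[1])); print('yaw',yaw)
for uv,z in [((322.75,227),.162),((322.6,214.2),.112)]: print('slot ray',onz(c,uv,z)[:2])
# top-camera cross check: project estimates
ct=cam('top')
for m in M: print(proj(ct,[*m,.2]))
```

```text
[ 0.6686 -0.1214] [ 0.6714 -0.0779] 0.0436
[ 0.6763 -0.0108] [0.6793 0.0312] 0.0421
[0.6833 0.0978] [0.6862 0.1411] 0.0434
[[ 0.67002651 -0.09962012]
 [ 0.67782734  0.01019864]
 [ 0.68477303  0.11946876]] 0.11009547698641144 0.10949064176875492
yaw -3.8506795623350096
slot ray [0.68060308 0.01019137]
slot ray [0.68001298 0.01008935]
[377.27585461 183.52313399]
[324.76587781 180.96462793]
[272.88405992 178.93746165]
```

Seats found: the middle one at (0.678, 0.010), yaw -3.85°, spacing 110 mm. First I'll take the cradle at (0.574, 0.287), yaw 3°.

Call:
step_arm(commands=[{"travel":[0.115,0.137,0.02],"turn":[0,0,-3]},{"travel":[0.115,0.137,0.02],"turn":[0,0,-3]},{"travel":[0.115,0.137,0.02],"turn":[0,0,-3]},{"travel":[0.115,0.137,0.02],"turn":[0,0,-3]},{"travel":[0.115,0.137,0.02],"turn":[0,0,-3]}])

```text
time: 3.05
position: [0.57, 0.1589, 0.2763]
tool_rot: [0.107, -3.137, -0.007]
ft_force: [-1.3, -0.3, -0.1]
grip_width: 0.999
grip_force: 0.0
```

Call:
step_arm(commands=[{"travel":[-0.007,0.14,0.16],"turn":[0,0,0]},{"travel":[-0.007,0.14,0.16],"turn":[0,0,0]},{"travel":[-0.007,0.14,0.16],"turn":[0,0,0]},{"travel":[-0.007,0.14,0.16],"turn":[0,0,0]},{"travel":[-0.007,0.14,0.16],"turn":[0,0,0]}])

```text
time: 3.55
position: [0.5686, 0.2956, 0.1112]
tool_rot: [0.099, -3.132, -0.0]
ft_force: [-1.6, 0.9, -0.8]
grip_width: 0.999
grip_force: 0.0
```

```bash
cat >> h.py <<'E'
def delta(x,y,z,yaw):
    """tool-axes travel (mm) and tool-z turn (deg) to a world target, tool down, tool -x at world yaw"""
    s=ctrl.get_state(); R=Ro.from_rotvec(s['tool_rot']).as_matrix()
    d=R.T@(np.array([x,y,z])-s['position'])*1000
    y0=np.degrees(np.arctan2(-R[1,0],-R[0,0])); e=(yaw-y0+180)%360-180
    tilt=R.T@np.cross(R[:,2],[0,0,-1])
    print('t=%.2f'%s['time'],'pos',s['position'].round(4),'yaw %.2f'%y0,'-> travel mm',d.round(1),'turn z %.1f'%-e,'tilt',np.degrees(tilt).round(2),'F',s['ft_force'].round(1))
E
python3 - <<'E'
from h import *
delta(.5742,.287,.017,3)
s,im=snap('top'); pads(cam('top'),im); s,im=snap('wrist','w4'); pads(cam('wrist',s),im)
E
```

```text
t=3.55 pos [0.5686 0.2956 0.1112] yaw 3.61 -> travel mm [-5.8 -9.  94.1] turn z 0.6 tilt [ 0.02 -0.47 -0.  ] F [-1.6  0.9 -0.8]
pad (222, 320) [0.3784 0.2726] [106.9, 27.3, 10.3]
pad (312, 17) [0.4068 0.2788] [28.7, 22.7, -80.1]
pad (515, 124) [0.4703 0.4309] [108.8, 29.2, -1.8]
pad (311, 247) [0.5743 0.2863] [108.6, 28.5, 2.9]
```

Call:
step_arm(commands=[{"travel":[-0.006,-0.0095,0.05],"turn":[0,0,0.6]},{"travel":[-0.006,-0.0095,0.08],"turn":[0,0,0.6]},{"travel":[-0.006,-0.0095,0.094],"turn":[0,0,0.6]},{"travel":[-0.006,-0.0095,0.094],"turn":[0,0,0.6]}])

```text
time: 4.05
position: [0.5804, 0.2788, 0.0222]
tool_rot: [0.067, -3.139, 0.002]
ft_force: [-0.0, -0.5, -0.3]
grip_width: 1.0
grip_force: 0.0
```

Call:
step_arm(commands=[{"travel":[0,0,0],"turn":[0,0,0]},{"travel":[0,0,0],"turn":[0,0,0]},{"travel":[0,0,0],"turn":[0,0,0]},{"travel":[0,0,0],"turn":[0,0,0]},{"travel":[0,0,0],"turn":[0,0,0]}], gripper=0.5, force=35)

```text
time: 4.55
position: [0.5814, 0.2819, 0.0241]
tool_rot: [-0.069, 3.138, 0.005]
ft_force: [0.5, 1.9, 4.4]
grip_width: 0.642
grip_force: 35.0
```

Run:
```python
from h import *
delta(.5742-.02,.287-.05,.112,-3.85)
```

```text
t=4.55 pos [0.5814 0.2819 0.0241] yaw 2.53 -> travel mm [ 28.9 -43.4 -88.1] turn z 6.4 tilt [ 0.17  0.15 -0.  ] F [0.5 1.9 4.4]
```

The arm lags its command until it has settled, so the grip sits 7 mm high and 7 mm forward. I'll regrip it properly.

Call:
step_arm(commands=[{"travel":[0,0,0],"turn":[0,0,0]},{"travel":[0.005,0,0.002],"turn":[0,0,0]},{"travel":[0.006,0,0.007],"turn":[0,0,0]},{"travel":[0.006,0,0.007],"turn":[0,0,0]},{"travel":[0.006,0,0.007],"turn":[0,0,0]}], gripper=0.8)

```text
time: 5.05
position: [0.5741, 0.279, 0.0148]
tool_rot: [0.067, -3.14, 0.001]
ft_force: [-0.3, -1.1, -0.2]
grip_width: 0.798
grip_force: 0.0
```

Call:
step_arm(commands=[{"travel":[0,0,0],"turn":[0,0,0]},{"travel":[0,0,0],"turn":[0,0,0]},{"travel":[0,0,0],"turn":[0,0,0]},{"travel":[0,0,0],"turn":[0,0,0]}], gripper=0.5, force=40)

```text
time: 5.45
position: [0.5745, 0.2798, 0.0154]
tool_rot: [0.068, -3.141, -0.0]
ft_force: [0.1, 0.6, -1.3]
grip_width: 0.64
grip_force: 39.9
```

Run:
```python
from h import *
s,im=snap('wrist'); pads(cam('wrist',s),im)
delta(.5784,.1273,.119,-3.85)
```

```text
pad (628, 188) [0.5034 0.4227] [50.9, 15.7, 17.9]
t=5.50 pos [0.5744 0.2798 0.0154] yaw 2.49 -> travel mm [   2.7 -152.5 -103.6] turn z 6.3 tilt [ 0.   -0.02 -0.  ] F [-0.3  1.1 -0.7]
```

Call:
step_arm(commands=[{"travel":[0,0,-0.04],"turn":[0,0,0]},{"travel":[0,0,-0.085],"turn":[0,0,0]},{"travel":[0.002,-0.03,-0.097],"turn":[0,0,3]},{"travel":[0.003,-0.07,-0.097],"turn":[0,0,6.3]},{"travel":[0.003,-0.11,-0.097],"turn":[0,0,6.3]}])

```text
time: 6.0
position: [0.576, 0.1687, 0.1129]
tool_rot: [0.104, 3.14, 0.0]
ft_force: [0.7, -0.6, -2.6]
grip_width: 0.641
grip_force: 39.9
```

Call:
step_arm(commands=[{"travel":[-0.004,-0.042,0],"turn":[0,0,0]},{"travel":[-0.004,-0.042,0],"turn":[0,0,0]},{"travel":[-0.004,-0.042,0],"turn":[0,0,0]},{"travel":[-0.004,-0.042,0],"turn":[0,0,0]}])

```text
time: 6.4
position: [0.5771, 0.1287, 0.1122]
tool_rot: [-0.103, -3.139, -0.001]
ft_force: [-0.1, 0.6, -2.7]
grip_width: 0.645
grip_force: 39.9
```

Run:
```python
from h import *
delta(.5786,.1269,.111,-3.85); s=ctrl.get_state(); print(s['grip_width'])
s,im=snap('wrist','w5'); np.save('w5.npy',np.r_[s['position'],s['tool_rot']])
```

```text
t=6.40 pos [0.5771 0.1287 0.1122] yaw -3.75 -> travel mm [-1.6 -1.7  1.2] turn z 0.1 tilt [ 0.04 -0.05 -0.  ] F [-0.1  0.6 -2.7]
0.6447972830641133
```

View pics/w5.png

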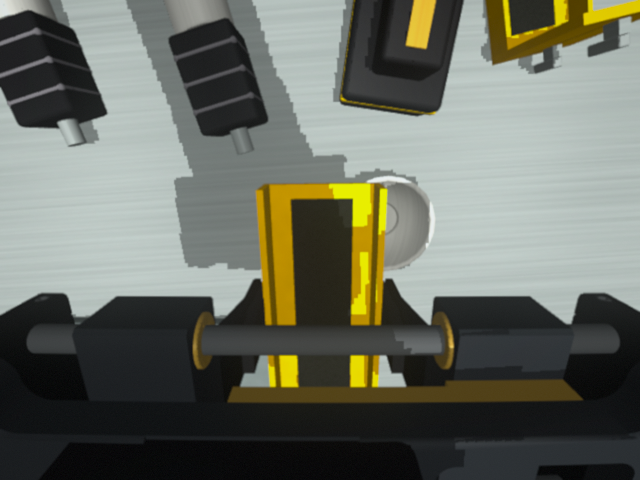

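The held cradle is straight and centred between the fingers. Now the insertion.

Call:
step_arm(commands=[{"travel":[-0.01,-0.0017,0.001],"turn":[0,0,0.1]},{"travel":[-0.018,-0.0017,0.001],"turn":[0,0,0.1]},{"travel":[-0.024,-0.0017,0.001],"turn":[0,0,0.1]},{"travel":[-0.028,-0.0017,0.001],"turn":[0,0,0.1]},{"travel":[-0.028,-0.0017,0.001],"turn":[0,0,0.1]}])

```text
time: 6.95
position: [0.6061, 0.1238, 0.1114]
tool_rot: [0.108, 3.14, -0.0]
ft_force: [-0.4, -0.8, -3.1]
grip_width: 0.642
grip_force: 39.9
```

Call:
step_arm(commands=[{"travel":[-0.004,0,0],"turn":[0,0,0]},{"travel":[-0.008,0,0],"turn":[0,0,0]},{"travel":[-0.01,0,0],"turn":[0,0,0]},{"travel":[-0.01,0,0],"turn":[0,0,0]}])

```text
time: 7.35
position: [0.6143, 0.1234, 0.1113]
tool_rot: [-0.107, -3.137, -0.0]
ft_force: [-3.8, -0.6, -0.7]
grip_width: 0.643
grip_force: 39.9
```

Run:
```python
from h import *
delta(.6165,.1243,.096,-3.85)
s,im=snap('scene','s1'); cv2.imwrite('pics/s1c.png',cv2.resize(im[150:350,260:480,::-1],None,fx=3,fy=3,interpolation=2))
```

```text
t=7.35 pos [0.6143 0.1234 0.1113] yaw -3.92 -> travel mm [-2.2  1.  15.3] turn z -0.1 tilt [-0.01 -0.16  0.  ] F [-3.8 -0.6 -0.7]
```

View pics/s1c.png

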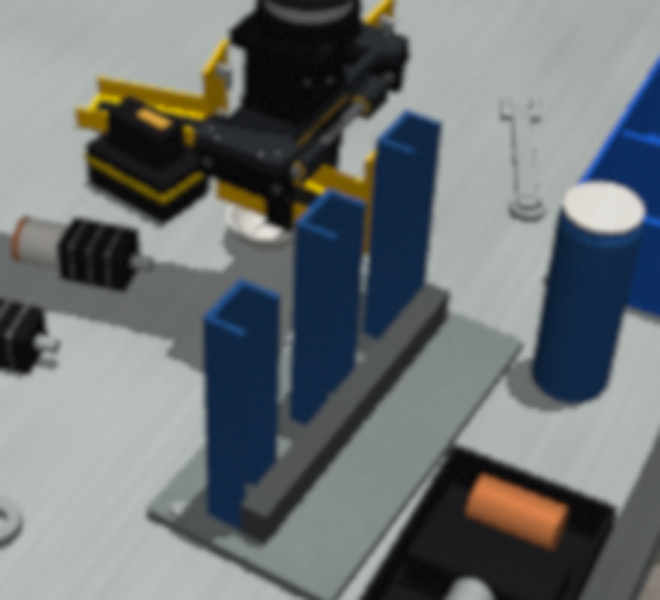

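The tabs went in: contact came only about 2 mm short of the seat. Now I'll lower it.

Call:
step_arm(commands=[{"travel":[0,0.0005,0.005],"turn":[0,0,0]},{"travel":[0,0.0005,0.01],"turn":[0,0,0]},{"travel":[0,0.0005,0.014],"turn":[0,0,0]},{"travel":[0,0.0005,0.016],"turn":[0,0,0]},{"travel":[0,0.0005,0.017],"turn":[0,0,0]}])

```text
time: 7.9
position: [0.6144, 0.1241, 0.0948]
tool_rot: [-0.107, -3.138, -0.001]
ft_force: [-7.8, 0.5, 5.2]
grip_width: 0.642
grip_force: 39.9
```

Call:
step_arm(commands=[{"travel":[0,0,0],"turn":[0,0,0]},{"travel":[0,0,0],"turn":[0,0,0]}])

```text
time: 8.1
position: [0.6144, 0.1241, 0.095]
tool_rot: [-0.107, -3.138, -0.001]
ft_force: [-7.2, 0.6, 2.5]
grip_width: 0.64
grip_force: 39.9
```

It's seated at 79.6 mm. I'll release and go on to the cradle at (0.470, 0.431).

Call:
step_arm(commands=[{"travel":[0,0,0],"turn":[0,0,0]},{"travel":[0,0,0],"turn":[0,0,0]},{"travel":[0,0,-0.03],"turn":[0,0,0]},{"travel":[0,0,-0.08],"turn":[0,0,0]},{"travel":[0.02,0.03,-0.1],"turn":[0,0,-2]}], gripper=0.85)

```text
time: 8.6
position: [0.6031, 0.149, 0.2003]
tool_rot: [0.067, 3.129, -0.002]
ft_force: [1.7, -0.1, 1.0]
grip_width: 0.84
grip_force: 0.0
```

Call:
step_arm(commands=[{"travel":[0.03,0.05,0],"turn":[0,0,0]},{"travel":[0.06,0.1,0],"turn":[0,0,0]},{"travel":[0.09,0.14,0],"turn":[0,0,0]},{"travel":[0.1,0.18,0.02],"turn":[0,0,0]},{"travel":[0.11,0.22,0.04],"turn":[0,0,0]}])

```text
time: 9.1
position: [0.4968, 0.3761, 0.1593]
tool_rot: [0.052, 3.136, 0.007]
ft_force: [1.6, 0.3, -0.2]
grip_width: 0.847
grip_force: 0.0
```

Call:
step_arm(commands=[{"travel":[0.01,0.055,0.02],"turn":[0,0,0]},{"travel":[0.01,0.055,0.04],"turn":[0,0,0]},{"travel":[0.01,0.055,0.04],"turn":[0,0,0]},{"travel":[0.01,0.055,0.04],"turn":[0,0,0]}])

```text
time: 9.5
position: [0.4893, 0.4275, 0.1174]
tool_rot: [0.054, 3.14, -0.001]
ft_force: [-0.2, -1.2, 0.3]
grip_width: 0.852
grip_force: 0.0
```

Run:
```python
from h import *
s,im=snap('top'); pads(cam('top'),im)
s,im=snap('wrist'); c=cam('wrist',s); r=pads(c,im); r=max(r,key=lambda q:q[1])
delta(*r[0],.0155,r[3])
```

```text
pad (277, 219) [0.627  0.1342] [116.8, 30.5, -4.0]
pad (222, 320) [0.3784 0.2726] [106.9, 27.4, 10.3]
pad (107, 99) [0.3772 0.2732] [109.0, 29.0, 10.4]
pad (12, 194) [0.4414 0.1807] [112.4, 25.7, -18.1]
pad (325, 214) [0.4704 0.4308] [108.0, 28.6, -1.6]
t=9.60 pos [0.4904 0.4272 0.1189] yaw -2.09 -> travel mm [  40.3 -248.2  103. ] turn z 16.0 tilt [0.07 0.17 0.  ] F [ 0.4  0.  -0.7]
```

Call:
step_arm(commands=[{"travel":[0.02,0.003,0.045],"turn":[0,0,-0.4]},{"travel":[0.02,0.003,0.085],"turn":[0,0,-0.4]},{"travel":[0.02,0.003,0.103],"turn":[0,0,-0.4]},{"travel":[0.02,0.003,0.103],"turn":[0,0,-0.4]},{"travel":[0.02,0.003,0.103],"turn":[0,0,-0.4]}])

```text
time: 10.1
position: [0.4704, 0.4315, 0.0161]
tool_rot: [0.046, 3.138, 0.003]
ft_force: [-0.9, 0.1, 0.8]
grip_width: 0.85
grip_force: 0.0
```

Call:
step_arm(commands=[{"travel":[0,0,0],"turn":[0,0,0]},{"travel":[0,0,0],"turn":[0,0,0]},{"travel":[0,0,0],"turn":[0,0,0]},{"travel":[0,0,0],"turn":[0,0,0]},{"travel":[0,0,0],"turn":[0,0,0]}], gripper=0.5, force=40)

```text
time: 10.6
position: [0.4686, 0.4318, 0.0145]
tool_rot: [0.042, 3.141, -0.0]
ft_force: [-0.1, -2.6, 3.6]
grip_width: 0.641
grip_force: 41.3
```

Run:
```python
from h import *
print(ctrl.get_state()['grip_width']); delta(.5716,.0174,.16,-3.85)
```

```text
0.64056813282323
t=10.60 pos [0.4686 0.4318 0.0145] yaw -1.54 -> travel mm [-114.2 -411.5 -145.3] turn z 2.3 tilt [-0.02  0.03 -0.  ] F [-0.1 -2.6  3.6]
```

Call:
step_arm(commands=[{"travel":[0,0,-0.045],"turn":[0,0,0]},{"travel":[0,0,-0.09],"turn":[0,0,0]},{"travel":[-0.01,-0.04,-0.12],"turn":[0,0,2.3]},{"travel":[-0.02,-0.08,-0.14],"turn":[0,0,2.3]},{"travel":[-0.03,-0.12,-0.145],"turn":[0,0,2.3]}])

```text
time: 11.1
position: [0.4961, 0.3111, 0.1616]
tool_rot: [0.103, 3.136, 0.004]
ft_force: [2.1, 0.2, -2.9]
grip_width: 0.638
grip_force: 40.0
```

Call:
step_arm(commands=[{"travel":[0,-0.047,0],"turn":[0,0,0]},{"travel":[-0.01,-0.094,0],"turn":[0,0,0]},{"travel":[-0.02,-0.14,0],"turn":[0,0,0]},{"travel":[-0.03,-0.185,0],"turn":[0,0,0]},{"travel":[-0.04,-0.23,0],"turn":[0,0,0]}])

```text
time: 11.6
position: [0.5189, 0.0776, 0.1584]
tool_rot: [-0.104, -3.139, -0.0]
ft_force: [0.9, -0.2, -2.6]
grip_width: 0.638
grip_force: 40.0
```

Call:
step_arm(commands=[{"travel":[-0.02,-0.04,0],"turn":[0,0,0]},{"travel":[-0.025,-0.065,0.01],"turn":[0,0,0]},{"travel":[-0.025,-0.065,0.03],"turn":[0,0,0]},{"travel":[-0.025,-0.065,0.048],"turn":[0,0,0]},{"travel":[-0.025,-0.065,0.048],"turn":[0,0,0]}])

```text
time: 12.1
position: [0.5373, 0.0126, 0.1077]
tool_rot: [-0.105, -3.133, 0.001]
ft_force: [-0.5, 0.0, -3.1]
grip_width: 0.646
grip_force: 40.0
```

Run:
```python
from h import *
print(ctrl.get_state()['grip_width']); delta(.5716,.0174,.11,-3.85)
```

```text
0.6462424796252121
t=12.10 pos [0.5373 0.0126 0.1077] yaw -3.84 -> travel mm [-33.9   7.1  -2.5] turn z 0.0 tilt [-0.07 -0.39 -0.  ] F [-0.5  0.  -3.1]
```

Call:
step_arm(commands=[{"travel":[-0.02,0.007,-0.002],"turn":[0,0,0]},{"travel":[-0.034,0.007,-0.002],"turn":[0,0,0]},{"travel":[-0.034,0.007,-0.002],"turn":[0,0,0]},{"travel":[-0.034,0.007,-0.002],"turn":[0,0,0]}])

```text
time: 12.5
position: [0.5742, 0.0176, 0.1132]
tool_rot: [-0.104, -3.139, 0.0]
ft_force: [0.7, -0.4, -3.0]
grip_width: 0.637
grip_force: 40.0
```

Run:
```python
from h import *
delta(.5716,.0174,.11,-3.85)
```

```text
t=12.50 pos [0.5742 0.0176 0.1132] yaw -3.80 -> travel mm [ 2.6 -0.4  3.2] turn z 0.1 tilt [-0.01 -0.05  0.  ] F [ 0.7 -0.4 -3. ]
```

Call:
step_arm(commands=[{"travel":[-0.008,0,0.003],"turn":[0,0,0]},{"travel":[-0.016,0,0.003],"turn":[0,0,0]},{"travel":[-0.022,0,0.003],"turn":[0,0,0]},{"travel":[-0.026,0,0.003],"turn":[0,0,0]},{"travel":[-0.028,0,0.003],"turn":[0,0,0]}])

```text
time: 13.0
position: [0.603, 0.0154, 0.1101]
tool_rot: [0.105, 3.14, -0.0]
ft_force: [-0.0, 0.4, -2.3]
grip_width: 0.641
grip_force: 40.0
```

Call:
step_arm(commands=[{"travel":[-0.004,0,0],"turn":[0,0,0]},{"travel":[-0.006,0,0],"turn":[0,0,0]},{"travel":[-0.006,0,0],"turn":[0,0,0]}])

```text
time: 13.3
position: [0.6052, 0.0152, 0.1095]
tool_rot: [-0.104, -3.132, -0.0]
ft_force: [-10.2, 0.4, 2.4]
grip_width: 0.639
grip_force: 40.0
```

Call:
step_arm(commands=[{"travel":[0.002,0,0.004],"turn":[0,0,0]},{"travel":[0.002,0,0.009],"turn":[0,0,0]},{"travel":[0.002,0,0.013],"turn":[0,0,0]},{"travel":[0.002,0,0.016],"turn":[0,0,0]},{"travel":[0.002,0,0.017],"turn":[0,0,0]}])

```text
time: 13.8
position: [0.6051, 0.0154, 0.0933]
tool_rot: [-0.104, -3.136, -0.0]
ft_force: [-8.9, 0.4, 7.3]
grip_width: 0.639
grip_force: 40.0
```

Call:
step_arm(commands=[{"travel":[0,0,0],"turn":[0,0,0]},{"travel":[0,0,0],"turn":[0,0,0]}])

```text
time: 14.0
position: [0.6051, 0.0154, 0.0934]
tool_rot: [-0.105, -3.137, -0.001]
ft_force: [-8.2, -0.1, 3.8]
grip_width: 0.639
grip_force: 40.0
```

Call:
step_arm(commands=[{"travel":[0,0,0],"turn":[0,0,0]},{"travel":[0,0,0],"turn":[0,0,0]},{"travel":[0,0,-0.03],"turn":[0,0,0]},{"travel":[0,0,-0.08],"turn":[0,0,0]},{"travel":[0.02,0.03,-0.11],"turn":[0,0,3]}], gripper=0.85)

```text
time: 14.5
position: [0.5921, 0.041, 0.2071]
tool_rot: [0.202, 3.127, -0.004]
ft_force: [1.3, -0.2, 1.5]
grip_width: 0.846
grip_force: 0.0
```

Call:
step_arm(commands=[{"travel":[0.03,0.04,0],"turn":[0,0,2]},{"travel":[0.07,0.08,0],"turn":[0,0,4]},{"travel":[0.1,0.12,0],"turn":[0,0,4]},{"travel":[0.12,0.14,0],"turn":[0,0,4]},{"travel":[0.12,0.14,0],"turn":[0,0,4]}])

```text
time: 15.0
position: [0.4834, 0.206, 0.2038]
tool_rot: [0.281, 3.129, 0.006]
ft_force: [-0.5, 0.6, 0.8]
grip_width: 0.851
grip_force: 0.0
```

Call:
step_arm(commands=[{"travel":[0,0,0],"turn":[0,0,0]},{"travel":[0,0,0],"turn":[0,0,0]}])

```text
time: 15.2
position: [0.4874, 0.1985, 0.2035]
tool_rot: [0.3, 3.126, 0.0]
ft_force: [-0.1, -1.1, 0.2]
grip_width: 0.853
grip_force: 0.0
```

Run:
```python
from h import *
s,im=snap('wrist','w6'); np.save('w6.npy',np.r_[s['position'],s['tool_rot']])
delta(.46,.185,.2,-10.8); pads(cam('wrist',s),im)
s,im=snap('top'); pads(cam('top'),im)
```

```text
t=15.25 pos [0.4874 0.1982 0.2034] yaw -10.99 -> travel mm [ 24.4 -18.2   3.3] turn z -0.2 tilt [ 0.01  0.07 -0.  ] F [ 0.7 -0.4 -0.6]
pad (375, 93) [0.3774 0.2732] [108.4, 28.4, 10.3]
pad (277, 219) [0.627  0.1342] [116.8, 30.5, -4.0]
pad (324, 221) [0.6191 0.0169] [117.0, 30.0, -3.5]
```

View pics/w6.png

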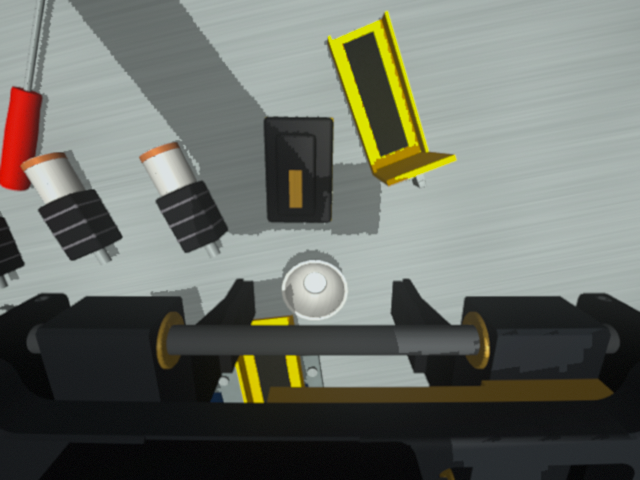

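The pack lies at (298,170), with its stem inside the outline, and two motors are at (75,205) and (185,200). The remaining cradle is at (380,95).

```bash
cat >> h.py <<'E'
def darks(c,im,z,amin=300,rmax=280):
    H,S,V=hsv(im); k=(V<62)&(S<130); k[rmax:]=0
    out=[]
    for m in comps(k,amin):
        m=cv2.morphologyEx(m,cv2.MORPH_OPEN,np.ones((5,5)))
        if m.sum()<amin: continue
        r=rect(c,m,z); v,u=np.argwhere(m).mean(0); out.append(r)
        print('dark',(int(u),int(v)),r[0].round(4),[round(q,1) for q in r[1:]])
    return out
E
python3 - <<'E'
from h import *
s=np.load('w6.npy'); im=cv2.imread('pics/w6.png')[:,:,::-1].copy(); c=cam('wrist',dict(position=s[:3],tool_rot=s[3:]))
darks(c,im,.045)
for p in [(266,118),(332,118),(332,222),(266,221)]: print(p,onz(c,p,.045)[:2].round(4))
for p in [(279,133),(316,133),(316,208),(279,208)]: print(p,onz(c,p,.08)[:2].round(4))
E
```

```text
dark (375, 93) [0.3807 0.2665] [95.4, 24.7, 10.3]
dark (295, 171) [0.4302 0.1873] [93.7, 60.3, -11.7]
dark (194, 215) [0.4522 0.0804] [57.3, 50.1, 11.6]
dark (81, 222) [ 0.4374 -0.0295] [61.4, 57.5, -79.2]
dark (7, 250) [ 0.4485 -0.1101] [63.8, 22.4, -27.4]
(266, 118) [0.3795 0.1693]
(332, 118) [0.3906 0.2257]
(332, 222) [0.4821 0.2087]
(266, 221) [0.4692 0.1473]
(279, 133) [0.3953 0.1818]
(316, 133) [0.4009 0.2101]
(316, 208) [0.4592 0.1985]
(279, 208) [0.4533 0.1682]
```

Call:
step_arm(commands=[{"travel":[0.04,-0.015,0.02],"turn":[0,0,0.3]},{"travel":[0.054,-0.021,0.06],"turn":[0,0,0.3]},{"travel":[0.054,-0.021,0.1],"turn":[0,0,0.3]},{"travel":[0.054,-0.021,0.13],"turn":[0,0,0.3]},{"travel":[0.054,-0.021,0.14],"turn":[0,0,0.3]}], gripper=0.62)

```text
time: 15.8
position: [0.4275, 0.1872, 0.0602]
tool_rot: [-0.308, -3.122, 0.005]
ft_force: [-0.8, -0.5, -0.2]
grip_width: 0.628
grip_force: 0.0
```

Call:
step_arm(commands=[{"travel":[0,0,0],"turn":[0,0,0]},{"travel":[0,0,0],"turn":[0,0,0]}])

```text
time: 16.0
position: [0.4305, 0.1894, 0.0644]
tool_rot: [0.306, 3.125, 0.002]
ft_force: [0.0, 0.2, 1.2]
grip_width: 0.626
grip_force: 0.0
```

Call:
step_arm(commands=[{"travel":[0,0,0],"turn":[0,0,0]},{"travel":[0,0,0],"turn":[0,0,0]},{"travel":[0,0,0],"turn":[0,0,0]},{"travel":[0,0,0],"turn":[0,0,0]}], gripper=0.2, force=35)

```text
time: 16.4
position: [0.4294, 0.1887, 0.0637]
tool_rot: [0.305, 3.126, -0.001]
ft_force: [-1.4, -2.0, 4.3]
grip_width: 0.36
grip_force: 35.0
```

Call:
step_arm(commands=[{"travel":[0,0,-0.03],"turn":[0,0,0]},{"travel":[0,0,-0.08],"turn":[0,0,0]},{"travel":[0,0,-0.13],"turn":[0,0,0]},{"travel":[0,0,-0.16],"turn":[0,0,0]},{"travel":[0,0,-0.16],"turn":[0,0,0]}])

```text
time: 16.9
position: [0.4313, 0.1907, 0.2276]
tool_rot: [0.303, 3.12, 0.009]
ft_force: [0.1, -0.1, -3.2]
grip_width: 0.361
grip_force: 35.0
```

Run:
```python
from h import *
print(ctrl.get_state()['grip_width']); delta(.556,-.39,.225,0)
s,im=snap('top','top2')
```

```text
0.3607065885363958
t=16.90 pos [0.4313 0.1907 0.2276] yaw -11.11 -> travel mm [-234.3 -545.8    0.7] turn z -11.1 tilt [0.36 0.37 0.  ] F [ 0.1 -0.1 -3.2]
```

The pack is held with 36% opening on the stem. I'll carry it high and look at the bay from above.

Call:
step_arm(commands=[{"travel":[-0.01,-0.03,-0.03],"turn":[0,0,-3]},{"travel":[-0.02,-0.07,-0.05],"turn":[0,0,-6]},{"travel":[-0.04,-0.12,-0.06],"turn":[0,0,-9]},{"travel":[-0.05,-0.17,-0.06],"turn":[0,0,-11]},{"travel":[-0.06,-0.22,-0.06],"turn":[0,0,-11]}])

```text
time: 17.45
position: [0.4443, -0.0333, 0.2808]
tool_rot: [-0.001, -3.138, 0.001]
ft_force: [1.1, 0.6, -4.0]
grip_width: 0.362
grip_force: 35.0
```

Call:
step_arm(commands=[{"travel":[-0.01,-0.045,-0.01],"turn":[0,0,0]},{"travel":[-0.02,-0.09,-0.01],"turn":[0,0,0]},{"travel":[-0.03,-0.135,-0.01],"turn":[0,0,0]},{"travel":[-0.04,-0.18,-0.01],"turn":[0,0,0]},{"travel":[-0.05,-0.22,-0.01],"turn":[0,0,0]}])

```text
time: 17.95
position: [0.4938, -0.2534, 0.2905]
tool_rot: [-0.005, -3.138, -0.001]
ft_force: [-0.2, 0.9, -3.3]
grip_width: 0.363
grip_force: 35.0
```

Call:
step_arm(commands=[{"travel":[-0.04,-0.025,0],"turn":[0,0,0]},{"travel":[-0.08,-0.05,0],"turn":[0,0,0]},{"travel":[-0.12,-0.08,0],"turn":[0,0,0]},{"travel":[-0.155,-0.1,0],"turn":[0,0,0]},{"travel":[-0.17,-0.11,0],"turn":[0,0,0]}])

```text
time: 18.45
position: [0.6664, -0.3627, 0.2862]
tool_rot: [-0.004, -3.135, -0.003]
ft_force: [0.3, 0.9, -3.3]
grip_width: 0.368
grip_force: 35.0
```

Call:
step_arm(commands=[{"travel":[0,0,0],"turn":[0,0,0]},{"travel":[0,0,0],"turn":[0,0,0]}])

```text
time: 18.65
position: [0.6637, -0.3619, 0.2893]
tool_rot: [-0.005, -3.136, -0.003]
ft_force: [-0.3, -0.3, -3.3]
grip_width: 0.364
grip_force: 35.0
```

Run:
```python
from h import *
s,im=snap('wrist','w7'); np.save('w7.npy',np.r_[s['position'],s['tool_rot']])
delta(.556,-.375,.3,0)
```

```text
t=18.70 pos [ 0.6637 -0.3617  0.2907] yaw -0.17 -> travel mm [107.7 -13.7  -8.9] turn z -0.2 tilt [ 0.11 -0.2  -0.  ] F [-0.6  0.5 -4.2]
```

View pics/w7.png

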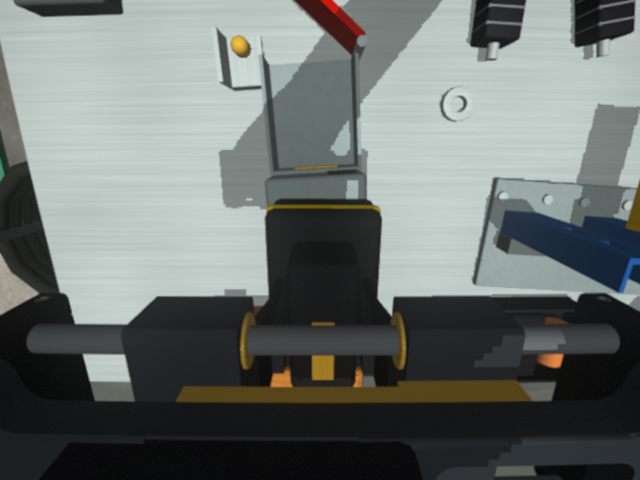

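The bay is at (312,115), the door hinge at (362,42), the catch roller at (240,46), and the held pack is at the bottom. I'll zoom in on the bay.

Run:
```python
import cv2
im=cv2.imread('pics/w7.png')[0:200,210:410]
cv2.imwrite('pics/w7c.png',cv2.resize(im[:, :],(600,600),interpolation=2))
```

```text
(no output)
```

View pics/w7c.png

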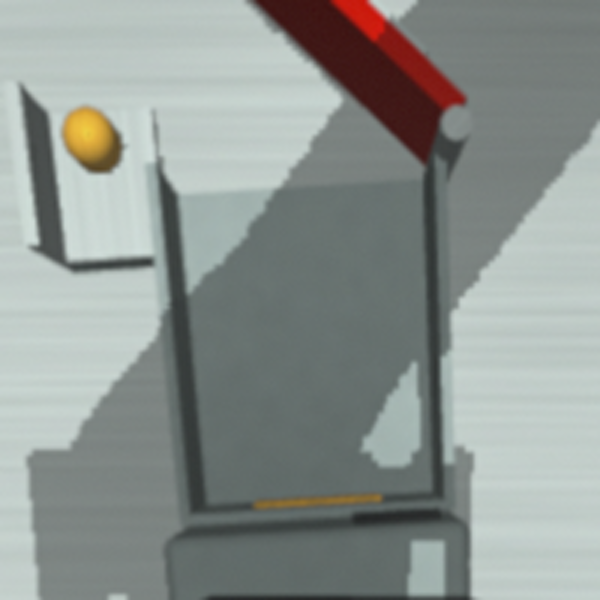

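Run:
```python
from h import *
s=np.load('w7.npy'); c=cam('wrist',dict(position=s[:3],tool_rot=s[3:]))
g=lambda u,v,z: onz(c,(210+u/3,v/3),z)[:2]
F=np.array([g(178,196,.006),g(425,178,.006),g(432,493,.006),g(205,506,.006)]); print(F.round(4))
print([np.linalg.norm(F[i]-F[(i+1)%4]).round(4) for i in range(4)])
yaw=[np.degrees(np.arctan2(*(F[j]-F[i])[::-1])) for i,j in ((0,3),(1,2))]+[np.degrees(np.arctan2(-(F[b]-F[a])[0],(F[b]-F[a])[1])) for a,b in ((0,1),(3,2))]; print(yaw)
h=g(455,122,.082); print('hinge',h); print('ctr',F.mean(0))
for a in yaw+[np.mean(yaw)]:
    r=np.radians(a); print(a,h+np.array([[np.cos(r),-np.sin(r)],[np.sin(r),np.cos(r)]])@[.062,-.052])
b=[g(92,138,z) for z in (.03,.06)]; print('roller',b)
```

```text
[[ 0.495  -0.4232]
 [ 0.489  -0.3261]
 [ 0.61   -0.3208]
 [ 0.615  -0.4174]]
[np.float64(0.0972), np.float64(0.1211), np.float64(0.0967), np.float64(0.1201)]
[np.float64(2.7812304994011128), np.float64(2.5351055002932426), np.float64(3.5532376448190353), np.float64(2.9657168389637985)]
hinge [ 0.4892324  -0.32312604]
ctr [ 0.55226155 -0.37185834]
2.7812304994011128 [ 0.55368254 -0.37205639]
2.5351055002932426 [ 0.55347176 -0.3723328 ]
3.5532376448190353 [ 0.55433596 -0.37118357]
2.9657168389637985 [ 0.55383976 -0.37184862]
2.9588226208692974 [ 0.5538339  -0.37185639]
roller [array([ 0.48024225, -0.45045297]), array([ 0.48775501, -0.44394001])]
```

Bay centre is (0.553, -0.372), yaw 3°.

Call:
step_arm(commands=[{"travel":[0.045,-0.005,0],"turn":[0,0,-3.2]},{"travel":[0.085,-0.01,0],"turn":[0,0,-3.2]},{"travel":[0.11,-0.01,0.03],"turn":[0,0,-3.2]},{"travel":[0.11,-0.01,0.07],"turn":[0,0,-3.2]},{"travel":[0.11,-0.01,0.1],"turn":[0,0,-3.2]}])

```text
time: 19.2
position: [0.5526, -0.3703, 0.192]
tool_rot: [-0.083, 3.139, 0.005]
ft_force: [0.7, -0.3, -4.4]
grip_width: 0.36
grip_force: 35.0
```

Call:
step_arm(commands=[{"travel":[0,0,0],"turn":[0,0,0]},{"travel":[0,0,0],"turn":[0,0,0]}])

```text
time: 19.4
position: [0.5545, -0.3709, 0.1938]
tool_rot: [-0.085, 3.14, 0.001]
ft_force: [0.6, -0.8, -2.7]
grip_width: 0.367
grip_force: 35.0
```

Run:
```python
from h import *
delta(.553,-.372,.07,3)
```

```text
t=19.40 pos [ 0.5545 -0.3709  0.1938] yaw 3.12 -> travel mm [  1.6  -1.1 123.8] turn z 0.1 tilt [ 0.05  0.02 -0.  ] F [ 0.6 -0.8 -2.7]
```

Call:
step_arm(commands=[{"travel":[0.001,-0.001,0.04],"turn":[0,0,0]},{"travel":[0.001,-0.001,0.075],"turn":[0,0,0]},{"travel":[0.001,-0.001,0.1],"turn":[0,0,0]},{"travel":[0.001,-0.001,0.113],"turn":[0,0,0]},{"travel":[0.001,-0.001,0.12],"turn":[0,0,0]}])

```text
time: 19.9
position: [0.5546, -0.3731, 0.0739]
tool_rot: [-0.085, 3.139, -0.001]
ft_force: [0.5, -0.3, -3.9]
grip_width: 0.364
grip_force: 35.0
```

Call:
step_arm(commands=[{"travel":[0,0,0.002],"turn":[0,0,0]},{"travel":[0,0,0.004],"turn":[0,0,0]},{"travel":[0,0,0.004],"turn":[0,0,0]}])

```text
time: 20.2
position: [0.5545, -0.3733, 0.0704]
tool_rot: [-0.084, 3.139, -0.002]
ft_force: [0.5, 0.0, -3.3]
grip_width: 0.363
grip_force: 35.0
```

Call:
step_arm(commands=[{"travel":[0,0,0.002],"turn":[0,0,0]},{"travel":[0,0,0.003],"turn":[0,0,0]},{"travel":[0,0,0.003],"turn":[0,0,0]}])

```text
time: 20.5
position: [0.5549, -0.3735, 0.0698]
tool_rot: [-0.084, 3.137, -0.001]
ft_force: [-2.2, 2.2, 10.8]
grip_width: 0.364
grip_force: 35.0
```

Call:
step_arm(commands=[{"travel":[0,0,0],"turn":[0,0,0]},{"travel":[0,0,0],"turn":[0,0,0]},{"travel":[0,0,0],"turn":[0,0,0]},{"travel":[0,0,-0.03],"turn":[0,0,0]},{"travel":[0,0,-0.08],"turn":[0,0,0]}], gripper=0.6)

```text
time: 21.0
position: [0.5519, -0.371, 0.1431]
tool_rot: [0.084, -3.134, -0.006]
ft_force: [1.7, 0.1, 0.4]
grip_width: 0.591
grip_force: 0.0
```

Call:
step_arm(commands=[{"travel":[0,0,-0.05],"turn":[0,0,0]},{"travel":[0.02,0.04,-0.08],"turn":[0,0,0]},{"travel":[0.04,0.08,-0.09],"turn":[0,0,0]},{"travel":[0.06,0.12,-0.09],"turn":[0,0,0]},{"travel":[0.07,0.16,-0.09],"turn":[0,0,0]}], gripper=0.85)

```text
time: 21.5
position: [0.4738, -0.2163, 0.2364]
tool_rot: [-0.081, 3.14, 0.001]
ft_force: [0.1, 0.4, -0.2]
grip_width: 0.84
grip_force: 0.0
```

Call:
step_arm(commands=[{"travel":[0,0.045,0],"turn":[0,0,-2]},{"travel":[0,0.09,0],"turn":[0,0,-4]},{"travel":[0,0.135,0],"turn":[0,0,-7]},{"travel":[0,0.18,0],"turn":[0,0,-7]},{"travel":[0,0.225,0],"turn":[0,0,-7]}])

```text
time: 22.0
position: [0.4629, 0.0095, 0.2365]
tool_rot: [-0.275, 3.128, 0.001]
ft_force: [1.1, 0.1, 0.2]
grip_width: 0.851
grip_force: 0.0
```

Call:
step_arm(commands=[{"travel":[0,0.045,0],"turn":[0,0,0]},{"travel":[0,0.09,0],"turn":[0,0,0]},{"travel":[0,0.135,0],"turn":[0,0,0]},{"travel":[0,0.18,0],"turn":[0,0,0]},{"travel":[0,0.22,0],"turn":[0,0,0]}])

```text
time: 22.5
position: [0.4241, 0.2266, 0.2363]
tool_rot: [-0.277, 3.129, 0.001]
ft_force: [1.4, 0.8, 0.7]
grip_width: 0.847
grip_force: 0.0
```

Call:
step_arm(commands=[{"travel":[0,0,0.02],"turn":[0,0,0]},{"travel":[0,0,0.04],"turn":[0,0,0]},{"travel":[0,0,0.04],"turn":[0,0,0]}])

```text
time: 22.8
position: [0.4231, 0.2237, 0.1936]
tool_rot: [0.276, -3.125, 0.004]
ft_force: [-0.7, 0.1, -0.2]
grip_width: 0.846
grip_force: 0.0
```

Run:
```python
from h import *
s,im=snap('wrist','w8'); c=cam('wrist',s); r=pads(c,im); darks(c,im,.04)
delta(*r[0][0],.0155,r[0][3])
```

```text
pad (378, 184) [0.3775 0.2735] [108.2, 28.5, 10.5]
dark (378, 184) [0.3734 0.2668] [95.9, 25.3, 10.2]
dark (50, 196) [ 0.4361 -0.0329] [64.4, 59.7, -79.0]
dark (167, 231) [0.4498 0.078 ] [62.1, 51.9, 11.9]
t=22.85 pos [0.4241 0.2239 0.1952] yaw 10.06 -> travel mm [ 36.8  57.1 179.7] turn z -0.4 tilt [-0.06 -0.13  0.  ] F [0.  1.  0.1]
```

Call:
step_arm(commands=[{"travel":[0.02,0.03,0.02],"turn":[0,0,-0.4]},{"travel":[0.037,0.057,0.05],"turn":[0,0,-0.4]},{"travel":[0.037,0.057,0.09],"turn":[0,0,-0.4]},{"travel":[0.037,0.057,0.135],"turn":[0,0,-0.4]},{"travel":[0.037,0.057,0.165],"turn":[0,0,-0.4]}])

```text
time: 23.35
position: [0.3783, 0.2739, 0.0301]
tool_rot: [-0.286, 3.128, 0.0]
ft_force: [-0.5, 0.0, -0.5]
grip_width: 0.847
grip_force: 0.0
```

Call:
step_arm(commands=[{"travel":[0,0,0.015],"turn":[0,0,0]},{"travel":[0,0,0.015],"turn":[0,0,0]},{"travel":[0,0,0.015],"turn":[0,0,0]}])

```text
time: 23.65
position: [0.3795, 0.2746, 0.0171]
tool_rot: [-0.285, 3.127, 0.001]
ft_force: [0.5, 0.3, 0.7]
grip_width: 0.847
grip_force: 0.0
```

Call:
step_arm(commands=[{"travel":[0,0,0],"turn":[0,0,0]},{"travel":[0,0,0],"turn":[0,0,0]},{"travel":[0,0,0],"turn":[0,0,0]},{"travel":[0,0,0],"turn":[0,0,0]},{"travel":[0,0,0],"turn":[0,0,0]}], gripper=0.5, force=40)

```text
time: 24.15
position: [0.3787, 0.2741, 0.0166]
tool_rot: [-0.287, 3.128, 0.0]
ft_force: [0.7, -2.2, 4.9]
grip_width: 0.643
grip_force: 40.0
```

Run:
```python
from h import *
print(ctrl.get_state()['grip_width']); delta(.48,-.0924,.18,-3.85)
```

```text
0.6429629038371787
t=24.15 pos [0.3787 0.2741 0.0166] yaw 10.48 -> travel mm [ -33.1 -378.8 -163.4] turn z 14.3 tilt [0.   0.03 0.  ] F [ 0.7 -2.2  4.9]
```

Call:
step_arm(commands=[{"travel":[0,0,-0.045],"turn":[0,0,0]},{"travel":[0,0,-0.093],"turn":[0,0,0]},{"travel":[-0.003,-0.035,-0.125],"turn":[0,0,5]},{"travel":[-0.006,-0.08,-0.145],"turn":[0,0,10]},{"travel":[-0.01,-0.125,-0.15],"turn":[0,0,14.3]}])

```text
time: 24.65
position: [0.412, 0.1527, 0.1684]
tool_rot: [0.107, 3.136, 0.004]
ft_force: [1.5, -0.5, -2.2]
grip_width: 0.641
grip_force: 40.0
```

Call:
step_arm(commands=[{"travel":[-0.015,-0.045,0],"turn":[0,0,0]},{"travel":[-0.03,-0.09,0],"turn":[0,0,0]},{"travel":[-0.05,-0.135,0],"turn":[0,0,0]},{"travel":[-0.07,-0.18,0],"turn":[0,0,0]},{"travel":[-0.09,-0.22,0],"turn":[0,0,0]}])

```text
time: 25.15
position: [0.4856, -0.0747, 0.1656]
tool_rot: [-0.106, -3.139, -0.001]
ft_force: [0.6, 0.3, -2.0]
grip_width: 0.638
grip_force: 40.0
```

Call:
step_arm(commands=[{"travel":[0,0,0],"turn":[0,0,0]},{"travel":[0,0,0],"turn":[0,0,0]}])

```text
time: 25.35
position: [0.4853, -0.0732, 0.1652]
tool_rot: [-0.109, -3.138, -0.0]
ft_force: [0.3, 0.8, -2.8]
grip_width: 0.643
grip_force: 40.0
```

Run:
```python
from h import *
print(ctrl.get_state()['grip_width']); delta(.564,-.0924,.112,-3.85)
```

```text
0.6428650939550451
t=25.35 pos [ 0.4853 -0.0732  0.1652] yaw -3.99 -> travel mm [-79.9 -13.7  53.1] turn z -0.1 tilt [ 0.   -0.11 -0.  ] F [ 0.3  0.8 -2.8]
```

Call:
step_arm(commands=[{"travel":[-0.03,-0.014,0],"turn":[0,0,-0.1]},{"travel":[-0.06,-0.014,0.02],"turn":[0,0,-0.1]},{"travel":[-0.08,-0.014,0.045],"turn":[0,0,-0.1]},{"travel":[-0.08,-0.014,0.053],"turn":[0,0,-0.1]},{"travel":[-0.08,-0.014,0.053],"turn":[0,0,-0.1]}])

```text
time: 25.85
position: [0.5628, -0.0897, 0.1106]
tool_rot: [-0.098, -3.134, -0.0]
ft_force: [0.2, 1.0, -2.4]
grip_width: 0.639
grip_force: 40.0
```

Call:
step_arm(commands=[{"travel":[0,0,0],"turn":[0,0,0]}])

```text
time: 25.95
position: [0.5641, -0.0907, 0.1132]
tool_rot: [-0.1, -3.139, -0.001]
ft_force: [0.6, -0.1, -3.3]
grip_width: 0.641
grip_force: 40.0
```

Run:
```python
from h import *
delta(.564,-.0924,.112,-3.85)
```

```text
t=25.95 pos [ 0.5641 -0.0907  0.1132] yaw -3.66 -> travel mm [ 0.  -1.7  1.2] turn z 0.2 tilt [ 0.05 -0.05 -0.  ] F [ 0.6 -0.1 -3.3]
```

Call:
step_arm(commands=[{"travel":[-0.01,-0.0015,0.001],"turn":[0,0,0.2]},{"travel":[-0.018,-0.0015,0.001],"turn":[0,0,0.2]},{"travel":[-0.025,-0.0015,0.001],"turn":[0,0,0.2]},{"travel":[-0.03,-0.0015,0.001],"turn":[0,0,0.2]},{"travel":[-0.032,-0.0015,0.001],"turn":[0,0,0.2]}])

```text
time: 26.45
position: [0.5975, -0.0954, 0.1122]
tool_rot: [0.107, 3.139, -0.0]
ft_force: [-0.1, 0.5, -2.3]
grip_width: 0.638
grip_force: 40.0
```

Call:
step_arm(commands=[{"travel":[-0.003,0,0],"turn":[0,0,0]},{"travel":[-0.005,0,0],"turn":[0,0,0]},{"travel":[-0.005,0,0],"turn":[0,0,0]}])

```text
time: 26.75
position: [0.6011, -0.0957, 0.1118]
tool_rot: [-0.108, -3.138, -0.0]
ft_force: [-1.9, 0.5, -2.9]
grip_width: 0.638
grip_force: 40.0
```

Call:
step_arm(commands=[{"travel":[-0.002,0.0,0.004],"turn":[0,0,0]},{"travel":[-0.002,0,0.009],"turn":[0,0,0]},{"travel":[-0.002,0,0.013],"turn":[0,0,0]},{"travel":[-0.002,0,0.016],"turn":[0,0,0]},{"travel":[-0.002,0,0.017],"turn":[0,0,0]}])

```text
time: 27.25
position: [0.6012, -0.0961, 0.0951]
tool_rot: [-0.108, -3.134, -0.001]
ft_force: [-11.4, 1.7, 7.5]
grip_width: 0.64
grip_force: 40.0
```

Call:
step_arm(commands=[{"travel":[0,0,0],"turn":[0,0,0]},{"travel":[0,0,0],"turn":[0,0,0]}])

```text
time: 27.45
position: [0.6012, -0.0961, 0.0952]
tool_rot: [-0.108, -3.135, -0.001]
ft_force: [-8.8, 0.6, 4.2]
grip_width: 0.642
grip_force: 40.0
```

Call:
step_arm(commands=[{"travel":[0,0,0],"turn":[0,0,0]},{"travel":[0,0,0],"turn":[0,0,0]},{"travel":[0,0,-0.03],"turn":[0,0,0]},{"travel":[0,0,-0.08],"turn":[0,0,0]},{"travel":[0.02,0.01,-0.11],"turn":[0,0,-3.8]}], gripper=0.85)

```text
time: 27.95
position: [0.5874, -0.0864, 0.209]
tool_rot: [0.005, 3.135, -0.004]
ft_force: [0.6, 0.8, 0.5]
grip_width: 0.838
grip_force: 0.0
```

Call:
step_arm(commands=[{"travel":[0.03,0.02,0],"turn":[0,0,0]},{"travel":[0.06,0.04,-0.01],"turn":[0,0,0]},{"travel":[0.06,0.05,-0.01],"turn":[0,0,0]},{"travel":[0.06,0.05,-0.01],"turn":[0,0,0]},{"travel":[0.06,0.05,-0.01],"turn":[0,0,0]}])

```text
time: 28.45
position: [0.5256, -0.0348, 0.2153]
tool_rot: [0.003, 3.14, -0.001]
ft_force: [-0.5, -0.3, -0.2]
grip_width: 0.851
grip_force: 0.0
```

Run:
```python
from h import *
s,im=snap('wrist','w9'); c=cam('wrist',s); np.save('w9.npy',np.r_[s['position'],s['tool_rot']])
delta(.5,-.04,.2,0); darks(c,im,.04)
s,im=snap('top','top3'); pads(cam('top'),im)
```

```text
t=28.50 pos [ 0.5255 -0.0353  0.215 ] yaw -0.17 -> travel mm [25.5 -4.8 15. ] turn z -0.2 tilt [-0.06  0.04  0.  ] F [ 0.4 -0.   0.2]
dark (301, 109) [ 0.4174 -0.0539] [33.3, 11.0, -78.8]
dark (189, 141) [ 0.4456 -0.1601] [57.8, 48.1, -2.3]
dark (302, 126) [ 0.4323 -0.0526] [30.6, 13.5, -79.5]
dark (420, 158) [0.4574 0.0482] [56.1, 10.3, 12.3]
dark (304, 144) [ 0.4482 -0.0507] [28.1, 13.3, -79.4]
dark (307, 161) [ 0.4639 -0.0487] [25.9, 12.9, -80.1]
dark (53, 236) [ 0.5384 -0.313 ] [94.8, 44.9, 3.3]
dark (13, 249) [ 0.5468 -0.3638] [75.9, 42.0, 0.2]
dark (259, 268) [ 0.5727 -0.1012] [31.5, 23.7, 89.9]
dark (380, 272) [0.577  0.0265] [31.1, 15.9, 89.8]
pad (277, 219) [0.6269 0.1342] [116.8, 30.7, -3.8]
```

View pics/w9.png

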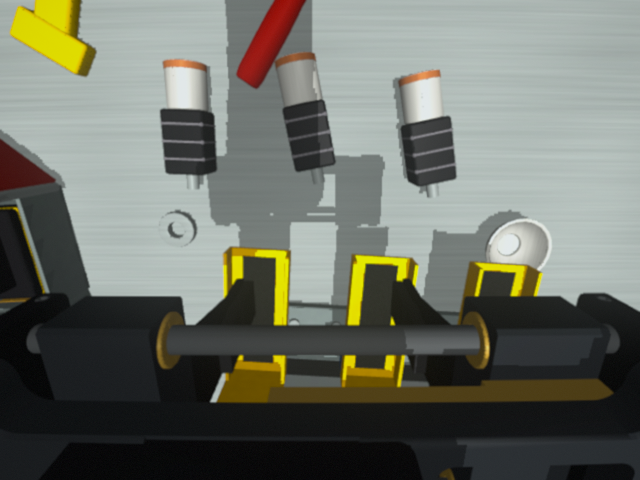

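The three motors' gearboxes are at (188,141), (309,135) and (428,150), and all three arms are hooked in a row at the bottom of the view. I'll derive the motor axes from the cap and the spindle.

Run:
```python
from h import *
s=np.load('w9.npy'); im=cv2.imread('pics/w9.png')[:,:,::-1].copy(); c=cam('wrist',dict(position=s[:3],tool_rot=s[3:]))
H,S,V=hsv(im); org=(H>3)&(H<17)&(S>90)&(V>90); org[100:]=0
for m in comps(org,40): 
    v,u=np.argwhere(m).mean(0); print('cap',(u,v),onz(c,(u,v),.028)[:2].round(4))
for p in [(195,180),(318,175),(432,190)]: print('spindle',p,onz(c,p,.02)[:2].round(4))
k=(V<75)&(S<130); k[:95]=0; k[195:]=0; k[:,:150]=0;k[:,470:]=0
k=cv2.morphologyEx(k.astype(np.uint8),cv2.MORPH_CLOSE,np.ones((7,7)))
for m in comps(k,600): print(rect(c,m,.04),np.argwhere(m).mean(0)[::-1])
```

```text
cap (np.float64(294.1090909090909), np.float64(57.654545454545456)) [ 0.3717 -0.0601]
cap (np.float64(183.355871886121), np.float64(63.83985765124555)) [ 0.3759 -0.1619]
cap (np.float64(419.8475836431227), np.float64(76.3085501858736)) [0.3873 0.0557]
spindle (195, 180) [ 0.4827 -0.1658]
spindle (318, 175) [ 0.4782 -0.0391]
spindle (432, 190) [0.4937 0.0791]
(array([ 0.44048352, -0.04704154]), 59.496219635009766, 38.82808303833008, 11.100706100463867) [308.7349486  135.17547724]
(array([ 0.44545462, -0.15995537]), 58.17781066894531, 48.957435607910156, -2.3715438842773438) [188.58581517 141.3257599 ]
(array([0.45519431, 0.06566841]), 59.153961181640625, 46.009769439697266, 11.657312393188477) [428.36791515 150.94332118]
```

Call:
step_arm(commands=[{"travel":[0.045,-0.006,0.01],"turn":[0,0,-5.6]},{"travel":[0.085,-0.012,0.03],"turn":[0,0,-11.3]},{"travel":[0.085,-0.012,0.08],"turn":[0,0,-11.3]},{"travel":[0.085,-0.012,0.12],"turn":[0,0,-11.3]},{"travel":[0.085,-0.012,0.15],"turn":[0,0,-11.3]}])

```text
time: 29.05
position: [0.4388, -0.0473, 0.0631]
tool_rot: [0.303, -3.126, 0.0]
ft_force: [-0.1, 0.2, 1.2]
grip_width: 0.851
grip_force: 0.0
```

Call:
step_arm(commands=[{"travel":[0,0,0.02],"turn":[0,0,0]},{"travel":[0,0,0.029],"turn":[0,0,0]},{"travel":[0,0,0.029],"turn":[0,0,0]},{"travel":[0,0,0.029],"turn":[0,0,0]}])

```text
time: 29.45
position: [0.4405, -0.0467, 0.0367]
tool_rot: [-0.305, 3.126, -0.001]
ft_force: [-0.0, 0.0, 0.6]
grip_width: 0.848
grip_force: 0.0
```

Call:
step_arm(commands=[{"travel":[0,0,0],"turn":[0,0,0]},{"travel":[0,0,0],"turn":[0,0,0]},{"travel":[0,0,0],"turn":[0,0,0]},{"travel":[0,0,0],"turn":[0,0,0]},{"travel":[0,0,0],"turn":[0,0,0]}], gripper=0.3, force=35)

```text
time: 29.95
position: [0.4398, -0.0462, 0.0363]
tool_rot: [-0.306, 3.126, -0.0]
ft_force: [0.6, -2.2, 1.2]
grip_width: 0.476
grip_force: 1.2
```

Run:
```python
from h import *
print(ctrl.get_state()['grip_width']); delta(.6179,.0142,.17,-3.85)
```

```text
0.47610273517073665
t=29.95 pos [ 0.4398 -0.0462  0.0363] yaw 11.19 -> travel mm [-186.5   24.7 -133.5] turn z 15.0 tilt [-0.01  0.04 -0.  ] F [ 0.6 -2.2  1.2]
```

Call:
step_arm(commands=[{"travel":[0,0,0],"turn":[0,0,0]},{"travel":[0,0,0],"turn":[0,0,0]},{"travel":[0,0,-0.03],"turn":[0,0,0]},{"travel":[0,0,-0.08],"turn":[0,0,0]},{"travel":[-0.03,0.005,-0.11],"turn":[0,0,5]}])

```text
time: 30.45
position: [0.4655, -0.037, 0.1481]
tool_rot: [0.162, -3.136, -0.004]
ft_force: [1.6, -0.4, -4.1]
grip_width: 0.455
grip_force: 35.0
```

Call:
step_arm(commands=[{"travel":[-0.04,0,-0.02],"turn":[0,0,5]},{"travel":[-0.08,0,-0.025],"turn":[0,0,10]},{"travel":[-0.12,0,-0.025],"turn":[0,0,10]},{"travel":[-0.15,0,-0.025],"turn":[0,0,10]},{"travel":[-0.15,0,-0.025],"turn":[0,0,10]}])

```text
time: 30.95
position: [0.6193, -0.0175, 0.1686]
tool_rot: [-0.101, -3.138, 0.003]
ft_force: [-0.1, 0.1, -3.9]
grip_width: 0.456
grip_force: 35.0
```

Call:
step_arm(commands=[{"travel":[0,0,0],"turn":[0,0,0]},{"travel":[0,0,0],"turn":[0,0,0]}])

```text
time: 31.15
position: [0.6155, -0.0197, 0.1701]
tool_rot: [-0.106, -3.137, -0.0]
ft_force: [0.4, -0.8, -3.7]
grip_width: 0.451
grip_force: 35.0
```

Run:
```python
from h import *
print(ctrl.get_state()['grip_width']); delta(.6179,.0142,.122,-3.85)
```

```text
0.45054702059998314
t=31.15 pos [ 0.6155 -0.0197  0.1701] yaw -3.86 -> travel mm [-0.2 34.  48.1] turn z -0.0 tilt [-0.   -0.15 -0.  ] F [ 0.4 -0.8 -3.7]
```

Call:
step_arm(commands=[{"travel":[0,0.025,0],"turn":[0,0,0]},{"travel":[0,0.034,0],"turn":[0,0,0]},{"travel":[0,0.034,0.01],"turn":[0,0,0]},{"travel":[0,0.034,0.03],"turn":[0,0,0]},{"travel":[0,0.034,0.038],"turn":[0,0,0]}])

```text
time: 31.65
position: [0.6175, 0.0135, 0.1309]
tool_rot: [-0.106, -3.136, 0.001]
ft_force: [-0.4, 0.2, -5.6]
grip_width: 0.454
grip_force: 35.0
```

Call:
step_arm(commands=[{"travel":[0,0,0.004],"turn":[0,0,0]},{"travel":[0,0,0.008],"turn":[0,0,0]},{"travel":[0,0,0.01],"turn":[0,0,0]},{"travel":[0,0,0.01],"turn":[0,0,0]}])

```text
time: 32.05
position: [0.6195, 0.0144, 0.1233]
tool_rot: [0.105, 3.139, 0.0]
ft_force: [-0.5, -0.6, -3.9]
grip_width: 0.456
grip_force: 35.0
```

Call:
step_arm(commands=[{"travel":[0,0,0.002],"turn":[0,0,0]},{"travel":[0,0,0.003],"turn":[0,0,0]},{"travel":[0,0,0.003],"turn":[0,0,0]}])

```text
time: 32.35
position: [0.6194, 0.0147, 0.1201]
tool_rot: [0.105, 3.14, 0.0]
ft_force: [0.8, 0.1, -3.7]
grip_width: 0.459
grip_force: 35.0
```

Call:
step_arm(commands=[{"travel":[0,0,0.001],"turn":[0,0,0]},{"travel":[0,0,0.002],"turn":[0,0,0]},{"travel":[0,0,0.002],"turn":[0,0,0]}])

```text
time: 32.65
position: [0.6196, 0.0146, 0.1191]
tool_rot: [0.105, 3.139, 0.001]
ft_force: [-2.9, 1.5, 3.3]
grip_width: 0.453
grip_force: 35.0
```

Call:
step_arm(commands=[{"travel":[0,0,0],"turn":[0,0,0]},{"travel":[0,0,0],"turn":[0,0,0]},{"travel":[0,0,-0.02],"turn":[0,0,0]},{"travel":[0,0,-0.06],"turn":[0,0,0]},{"travel":[0.02,0.01,-0.08],"turn":[0,0,-5]}], gripper=0.75)

```text
time: 33.15
position: [0.6029, 0.0238, 0.2011]
tool_rot: [-0.03, 3.136, -0.003]
ft_force: [0.8, 0.2, 0.9]
grip_width: 0.732
grip_force: 0.0
```

Call:
step_arm(commands=[{"travel":[0.04,0.02,0],"turn":[0,0,-5]},{"travel":[0.08,0.03,0],"turn":[0,0,-10.5]},{"travel":[0.1,0.03,0],"turn":[0,0,-10.5]},{"travel":[0.1,0.03,0],"turn":[0,0,-10.5]},{"travel":[0.1,0.03,0],"turn":[0,0,-10.5]}])

```text
time: 33.65
position: [0.5004, 0.0539, 0.1987]
tool_rot: [-0.319, 3.123, 0.001]
ft_force: [0.4, -0.0, -0.5]
grip_width: 0.753
grip_force: 0.0
```

```bash
cat >> h.py <<'E'
def motors(c,im):
    H,S,V=hsv(im); k=(V<75)&(S<130); k[275:]=0
    k=cv2.morphologyEx(cv2.morphologyEx(k.astype(np.uint8),cv2.MORPH_CLOSE,np.ones((7,7))),cv2.MORPH_OPEN,np.ones((9,9)))
    for m in comps(k,500):
        r=rect(c,m,.04); v,u=np.argwhere(m).mean(0); print('mot',(int(u),int(v)),r[0].round(4),[round(q,1) for q in r[1:]])
E
python3 - <<'E'
from h import *
s,im=snap('wrist','w10'); c=cam('wrist',s); motors(c,im); print('cam',c[2])
delta(.4552,.069,.0365,11.7)
s,im=snap('top','top4')
E
```

```text
mot (101, 121) [ 0.4448 -0.156 ] [59.7, 57.1, -2.0]
mot (349, 184) [0.4547 0.0704] [57.9, 39.5, 11.9]
mot (142, 265) [ 0.5731 -0.1141] [34.6, 19.2, -78.3]
cam [0.41977964 0.03760428 0.34721229]
t=33.70 pos [0.5008 0.0537 0.1986] yaw 11.64 -> travel mm [ 41.9  24.2 162. ] turn z -0.1 tilt [-0.01  0.12 -0.  ] F [ 0.2  0.2 -0. ]
```

Call:
step_arm(commands=[{"travel":[0.03,0.015,0.01],"turn":[0,0,0]},{"travel":[0.042,0.025,0.04],"turn":[0,0,0]},{"travel":[0.042,0.025,0.08],"turn":[0,0,0]},{"travel":[0.042,0.025,0.12],"turn":[0,0,0]},{"travel":[0.042,0.025,0.145],"turn":[0,0,0]}])

```text
time: 34.25
position: [0.453, 0.069, 0.0505]
tool_rot: [0.318, -3.123, 0.003]
ft_force: [-0.7, -0.7, -0.7]
grip_width: 0.748
grip_force: 0.0
```

Call:
step_arm(commands=[{"travel":[0,0,0.012],"turn":[0,0,0]},{"travel":[0,0,0.017],"turn":[0,0,0]},{"travel":[0,0,0.017],"turn":[0,0,0]}])

```text
time: 34.55
position: [0.4542, 0.0696, 0.0362]
tool_rot: [-0.319, 3.125, -0.001]
ft_force: [0.0, 0.2, 0.5]
grip_width: 0.749
grip_force: 0.0
```

Call:
step_arm(commands=[{"travel":[0,0,0],"turn":[0,0,0]},{"travel":[0,0,0],"turn":[0,0,0]},{"travel":[0,0,0],"turn":[0,0,0]},{"travel":[0,0,0],"turn":[0,0,0]},{"travel":[0,0,0],"turn":[0,0,0]}], gripper=0.3, force=35)

```text
time: 35.05
position: [0.4538, 0.07, 0.0367]
tool_rot: [-0.32, 3.124, 0.001]
ft_force: [-0.9, 0.4, 3.5]
grip_width: 0.459
grip_force: 35.0
```

Run:
```python
from h import *
print(ctrl.get_state()['grip_width']); delta(.6249,.1237,.17,-3.85)
```

```text
0.45904937759048664
t=35.05 pos [0.4538 0.07   0.0367] yaw 11.68 -> travel mm [-178.6   18.  -133.1] turn z 15.5 tilt [ 0.02  0.06 -0.  ] F [-0.9  0.4  3.5]
```

Call:
step_arm(commands=[{"travel":[0,0,-0.04],"turn":[0,0,0]},{"travel":[0,0,-0.09],"turn":[0,0,0]},{"travel":[-0.01,0,-0.125],"turn":[0,0,0]},{"travel":[-0.04,0.004,-0.133],"turn":[0,0,0]}])

```text
time: 35.45
position: [0.4926, 0.0816, 0.1732]
tool_rot: [-0.318, 3.12, 0.006]
ft_force: [1.7, -0.4, -3.0]
grip_width: 0.455
grip_force: 35.0
```

Call:
step_arm(commands=[{"travel":[-0.04,0.004,0],"turn":[0,0,5]},{"travel":[-0.08,0.008,0],"turn":[0,0,11]},{"travel":[-0.12,0.012,0],"turn":[0,0,15.5]},{"travel":[-0.139,0.014,0],"turn":[0,0,15.5]},{"travel":[-0.139,0.014,0],"turn":[0,0,15.5]}])

```text
time: 35.95
position: [0.6262, 0.125, 0.1672]
tool_rot: [-0.102, -3.139, 0.003]
ft_force: [-1.2, -0.1, -2.9]
grip_width: 0.456
grip_force: 35.0
```

Call:
step_arm(commands=[{"travel":[0,0,0],"turn":[0,0,0]},{"travel":[0,0,0],"turn":[0,0,0]}])

```text
time: 36.15
position: [0.6238, 0.1231, 0.1685]
tool_rot: [-0.105, -3.138, 0.001]
ft_force: [-0.1, -0.3, -3.9]
grip_width: 0.454
grip_force: 35.0
```

Run:
```python
from h import *
print(ctrl.get_state()['grip_width']); delta(.6249,.1237,.119,-3.85)
```

```text
0.4538609176021069
t=36.15 pos [0.6238 0.1231 0.1685] yaw -3.85 -> travel mm [-1.1  0.7 49.5] turn z -0.0 tilt [-0.02 -0.1   0.  ] F [-0.1 -0.3 -3.9]
```

Call:
step_arm(commands=[{"travel":[-0.001,0.001,0.015],"turn":[0,0,0]},{"travel":[-0.001,0.001,0.03],"turn":[0,0,0]},{"travel":[-0.001,0.001,0.04],"turn":[0,0,0]},{"travel":[-0.001,0.001,0.045],"turn":[0,0,0]},{"travel":[-0.001,0.001,0.047],"turn":[0,0,0]}])

```text
time: 36.65
position: [0.6254, 0.1245, 0.1209]
tool_rot: [-0.105, -3.138, 0.001]
ft_force: [-0.9, 0.2, -4.3]
grip_width: 0.455
grip_force: 35.0
```

Call:
step_arm(commands=[{"travel":[0,0,0.001],"turn":[0,0,0]},{"travel":[0,0,0.002],"turn":[0,0,0]},{"travel":[0,0,0.002],"turn":[0,0,0]}])

```text
time: 36.95
position: [0.6263, 0.1247, 0.1205]
tool_rot: [0.105, 3.139, 0.0]
ft_force: [0.1, -0.2, -4.2]
grip_width: 0.457
grip_force: 35.0
```

Call:
step_arm(commands=[{"travel":[0,0,0.0015],"turn":[0,0,0]},{"travel":[0,0,0.002],"turn":[0,0,0]},{"travel":[0,0,0.002],"turn":[0,0,0]}])

```text
time: 37.25
position: [0.6264, 0.1247, 0.1194]
tool_rot: [0.105, 3.139, 0.001]
ft_force: [-2.4, -0.3, 6.1]
grip_width: 0.455
grip_force: 35.0
```

Call:
step_arm(commands=[{"travel":[0,0,0],"turn":[0,0,0]},{"travel":[0,0,0],"turn":[0,0,0]},{"travel":[0,0,-0.02],"turn":[0,0,0]},{"travel":[0,0,-0.06],"turn":[0,0,0]},{"travel":[0.02,-0.02,-0.08],"turn":[0,0,-2]}], gripper=0.75)

```text
time: 37.75
position: [0.6073, 0.109, 0.2005]
tool_rot: [0.043, 3.136, 0.002]
ft_force: [-0.1, -0.2, 1.2]
grip_width: 0.736
grip_force: 0.0
```

Call:
step_arm(commands=[{"travel":[0.03,-0.04,0],"turn":[0,0,0]},{"travel":[0.06,-0.08,0],"turn":[0,0,0]},{"travel":[0.08,-0.125,0],"turn":[0,0,0]},{"travel":[0.1,-0.17,0],"turn":[0,0,0]},{"travel":[0.11,-0.215,0],"turn":[0,0,0]}])

```text
time: 38.25
position: [0.4865, -0.1068, 0.1981]
tool_rot: [0.049, 3.14, 0.003]
ft_force: [0.7, -1.5, -0.1]
grip_width: 0.75
grip_force: 0.0
```

Call:
step_arm(commands=[{"travel":[0,-0.04,0],"turn":[0,0,0]},{"travel":[0,-0.045,0],"turn":[0,0,0]},{"travel":[0,-0.045,0],"turn":[0,0,0]}])

```text
time: 38.55
position: [0.4865, -0.1517, 0.1982]
tool_rot: [0.055, 3.14, 0.0]
ft_force: [0.7, 1.1, -0.0]
grip_width: 0.745
grip_force: 0.0
```

Run:
```python
from h import *
s,im=snap('wrist','w11'); c=cam('wrist',s); motors(c,im); print('cam',c[2])
delta(.4450,-.1645,.0365,-2.1)
```

```text
mot (304, 185) [ 0.4445 -0.1669] [58.7, 38.6, -2.1]
mot (152, 252) [ 0.5046 -0.3232] [47.6, 40.1, 3.8]
mot (79, 261) [ 0.5064 -0.3894] [96.7, 35.9, 88.1]
cam [ 0.4044225  -0.14864561  0.34684818]
t=38.60 pos [ 0.4868 -0.1499  0.198 ] yaw -1.85 -> travel mm [ 41.4 -16.  161.5] turn z 0.2 tilt [ 0.03  0.02 -0.  ] F [ 0.8  0.6 -0.2]
```

Call:
step_arm(commands=[{"travel":[0.03,-0.015,0.01],"turn":[0,0,0.2]},{"travel":[0.042,-0.018,0.04],"turn":[0,0,0.2]},{"travel":[0.042,-0.018,0.08],"turn":[0,0,0.2]},{"travel":[0.042,-0.018,0.12],"turn":[0,0,0.2]},{"travel":[0.042,-0.018,0.145],"turn":[0,0,0.2]}])

```text
time: 39.1
position: [0.4431, -0.1643, 0.0504]
tool_rot: [-0.05, -3.138, -0.002]
ft_force: [0.4, 1.7, -0.4]
grip_width: 0.749
grip_force: 0.0
```

Call:
step_arm(commands=[{"travel":[0,0,0.012],"turn":[0,0,0]},{"travel":[0,0,0.016],"turn":[0,0,0]},{"travel":[0,0,0.016],"turn":[0,0,0]}])

```text
time: 39.4
position: [0.4447, -0.1664, 0.0374]
tool_rot: [0.053, 3.141, -0.0]
ft_force: [-0.0, -0.1, 0.3]
grip_width: 0.75
grip_force: 0.0
```

Call:
step_arm(commands=[{"travel":[0,0,0],"turn":[0,0,0]},{"travel":[0,0,0],"turn":[0,0,0]},{"travel":[0,0,0],"turn":[0,0,0]},{"travel":[0,0,0],"turn":[0,0,0]},{"travel":[0,0,0],"turn":[0,0,0]}], gripper=0.3, force=35)

```text
time: 39.9
position: [0.4444, -0.167, 0.0376]
tool_rot: [0.055, 3.14, 0.001]
ft_force: [-0.8, -0.0, 3.4]
grip_width: 0.456
grip_force: 35.0
```

Run:
```python
from h import *
print(ctrl.get_state()['grip_width']); delta(.6103,-.0956,.17,-3.85)
```

```text
0.45619953085710313
t=39.90 pos [ 0.4444 -0.167   0.0376] yaw -2.02 -> travel mm [-163.4   77.2 -132.2] turn z 1.8 tilt [0.03 0.05 0.  ] F [-0.8 -0.   3.4]
```

Call:
step_arm(commands=[{"travel":[0,0,-0.04],"turn":[0,0,0]},{"travel":[0,0,-0.09],"turn":[0,0,0]},{"travel":[-0.01,0.01,-0.125],"turn":[0,0,0]},{"travel":[-0.04,0.03,-0.133],"turn":[0,0,1]},{"travel":[-0.08,0.05,-0.133],"turn":[0,0,1.8]}])

```text
time: 40.4
position: [0.5268, -0.1196, 0.1724]
tool_rot: [0.108, 3.135, 0.005]
ft_force: [0.6, -0.1, -1.6]
grip_width: 0.457
grip_force: 35.0
```

Call:
step_arm(commands=[{"travel":[-0.04,0.015,0],"turn":[0,0,0]},{"travel":[-0.07,0.025,0],"turn":[0,0,0]},{"travel":[-0.084,0.025,0],"turn":[0,0,0]},{"travel":[-0.084,0.025,0],"turn":[0,0,0]},{"travel":[-0.084,0.025,0],"turn":[0,0,0]}])

```text
time: 40.9
position: [0.61, -0.101, 0.169]
tool_rot: [-0.106, -3.137, 0.001]
ft_force: [-0.5, 0.6, -3.6]
grip_width: 0.456
grip_force: 35.0
```

Run:
```python
from h import *
print(ctrl.get_state()['grip_width']); delta(.6103,-.0956,.120,-3.85)
```

```text
0.4562391964632514
t=40.90 pos [ 0.61  -0.101  0.169] yaw -3.87 -> travel mm [-0.1  5.5 49. ] turn z -0.0 tilt [-0.05 -0.15  0.  ] F [-0.5  0.6 -3.6]
```

Call:
step_arm(commands=[{"travel":[0,0.0055,0.01],"turn":[0,0,0]},{"travel":[0,0.0055,0.025],"turn":[0,0,0]},{"travel":[0,0.0055,0.038],"turn":[0,0,0]},{"travel":[0,0.0055,0.045],"turn":[0,0,0]},{"travel":[0,0.0055,0.047],"turn":[0,0,0]}])

```text
time: 41.4
position: [0.6104, -0.0949, 0.1215]
tool_rot: [-0.105, -3.137, -0.0]
ft_force: [-0.7, -0.7, -3.3]
grip_width: 0.457
grip_force: 35.0
```

Call:
step_arm(commands=[{"travel":[0,0,0.001],"turn":[0,0,0]},{"travel":[0,0,0.002],"turn":[0,0,0]},{"travel":[0,0,0.002],"turn":[0,0,0]}])

```text
time: 41.7
position: [0.6119, -0.0952, 0.1215]
tool_rot: [0.105, 3.139, 0.0]
ft_force: [0.1, -0.2, -2.9]
grip_width: 0.455
grip_force: 35.0
```

Call:
step_arm(commands=[{"travel":[0,0,0.001],"turn":[0,0,0]},{"travel":[0,0,0.002],"turn":[0,0,0]},{"travel":[0,0,0.002],"turn":[0,0,0]}])

```text
time: 42.0
position: [0.6119, -0.0952, 0.1204]
tool_rot: [0.105, 3.139, 0.001]
ft_force: [-2.7, 0.0, 3.9]
grip_width: 0.459
grip_force: 35.0
```

Call:
step_arm(commands=[{"travel":[0,0,0],"turn":[0,0,0]},{"travel":[0,0,0],"turn":[0,0,0]},{"travel":[0,0,-0.02],"turn":[0,0,0]},{"travel":[0,0,-0.06],"turn":[0,0,0]},{"travel":[0.02,-0.02,-0.09],"turn":[0,0,-6]}], gripper=0.75)

```text
time: 42.5
position: [0.5928, -0.1101, 0.2104]
tool_rot: [-0.072, 3.139, -0.0]
ft_force: [0.8, 0.7, 0.1]
grip_width: 0.733
grip_force: 0.0
```

Call:
step_arm(commands=[{"travel":[0.03,-0.04,0],"turn":[0,0,0]},{"travel":[0.07,-0.07,0],"turn":[0,0,0]},{"travel":[0.11,-0.1,0],"turn":[0,0,0]},{"travel":[0.15,-0.13,0],"turn":[0,0,0]},{"travel":[0.18,-0.16,0],"turn":[0,0,0]}], gripper=0.0, force=20)

```text
time: 43.0
position: [0.4142, -0.2818, 0.209]
tool_rot: [-0.058, 3.14, 0.002]
ft_force: [0.4, -1.0, 0.2]
grip_width: 0.378
grip_force: 0.0
```

Call:
step_arm(commands=[{"travel":[0.01,-0.04,0],"turn":[0,0,0]},{"travel":[0.02,-0.085,0],"turn":[0,0,0]},{"travel":[0.02,-0.085,0],"turn":[0,0,0]},{"travel":[0.02,-0.085,0],"turn":[0,0,0]}])

```text
time: 43.4
position: [0.399, -0.3672, 0.2089]
tool_rot: [0.055, -3.14, 0.001]
ft_force: [0.7, 0.2, 0.3]
grip_width: 0.043
grip_force: 0.0
```

Run:
```python
from h import *
s,a=snap('scene','s9'); s,b=snap('top','t9'); s,w=snap('wrist','w12')
f=lambda im,x0,y0,x1,y1,W,H: cv2.resize(im[y0:y1,x0:x1],(W,H),interpolation=2)
M=np.zeros((600,800,3),np.uint8)
M[:300,:400]=f(a,300,170,440,275,400,300); M[:300,400:]=f(b,240,150,400,270,400,300)
M[300:,:400]=f(a,120,320,300,455,400,300); M[300:,400:]=f(b,430,170,550,260,400,300) if 0 else f(b,430,175,550,310,400,300)
cv2.imwrite('pics/mont.png',M[:,:,::-1])
delta(.40,-.362,.065,0); print(ctrl.get_state()['grip_width'])
c=cam('top'); H,S,V=hsv(b)
for m in comps(((H<6)|(H>174))&(S>150)&(V>60)&(np.arange(640)>430)[None]&((np.arange(480)>200)&(np.arange(480)<340))[:,None],40): print('door',rect(c,m,.08), np.argwhere(m).min(0),np.argwhere(m).max(0))
```

```text
t=43.55 pos [ 0.4006 -0.3646  0.2089] yaw 2.32 -> travel mm [  0.6   2.5 143.9] turn z 2.3 tilt [0.06 0.03 0.  ] F [0.2 0.2 0.2]
0.00859789213608847
door (array([ 0.45533905, -0.35838171]), 90.53636169433594, 6.985196113586426, 49.416290283203125) [272 471] [296 503]
```

View pics/mont.png

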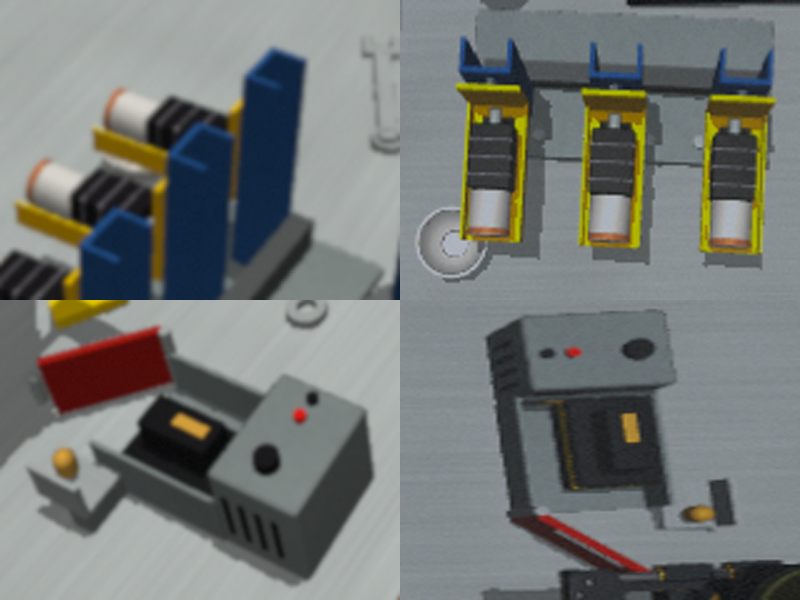

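Three motors lie in the channels and the pack is in the bay, but it looks shifted towards -y and the housing. I'll measure it before closing the door.

Run:
```python
from h import *
b=cv2.imread('pics/t9.png')[:,:,::-1].copy(); c=cam('top'); H,S,V=hsv(b)
P=[(476.5,220),(506.5,218.6),(508.9,256),(479.5,260.5)]
print(np.array([onz(c,p,.051)[:2] for p in P]).round(3))
k=(V<50)&(S<150); k[:,:470]=0;k[:,512:]=0;k[:214]=0;k[265:]=0
for m in comps(k,150): print(rect(c,m,.051),np.argwhere(m).min(0),np.argwhere(m).max(0))
org=(H>12)&(H<30)&(S>120)&(V>90); org[:,:470]=0;org[:,512:]=0;org[:214]=0;org[265:]=0
for m in comps(org,8):
  print('label',np.argwhere(m).mean(0)[::-1],m.sum(),rect(c,m,.086)[0])
# expected projection of pack centred in the bay
r=np.radians(3);R=np.array([[np.cos(r),-np.sin(r)],[np.sin(r),np.cos(r)]])
for z,X,Y in((.051,.048,.031),(.056,.059,.048)):
  for sx,sy in((1,1),(1,-1),(-1,-1),(-1,1)):
    q=R@[sx*X,sy*Y]+[.553,-.372]; print(z,proj(c,[*q,z]).round(1),end=' ')
  print()
```

```text
[[ 0.61  -0.35 ]
 [ 0.612 -0.423]
 [ 0.522 -0.424]
 [ 0.512 -0.352]]
(array([ 0.55674194, -0.38442023]), 112.5929183959961, 73.76956176757812, 3.2539117336273193) [218 475] [264 509]
label [498.72413793 232.01724138] 58 [ 0.57589038 -0.38981241]
0.051 [472.1 224.5] 0.051 [497.4 222.7] 0.051 [501.6 262.4] 0.051 [476.1 264.3] 
0.056 [465.2 220.1] 0.056 [504.6 217.4] 0.056 [509.9 266.4] 0.056 [470.1 269.4]
```

The pack has been knocked about 1 cm to +x and 2 cm to -y, against the bay wall. I'll look from above, regrip it and centre it.

Call:
step_arm(commands=[{"travel":[-0.045,-0.005,-0.01],"turn":[0,0,0]},{"travel":[-0.09,-0.01,-0.01],"turn":[0,0,0]},{"travel":[-0.14,-0.015,-0.01],"turn":[0,0,0]},{"travel":[-0.185,-0.02,-0.01],"turn":[0,0,0]},{"travel":[-0.2,-0.02,-0.01],"turn":[0,0,0]}], gripper=0.65)

```text
time: 44.05
position: [0.6064, -0.3739, 0.217]
tool_rot: [-0.073, 3.14, 0.003]
ft_force: [0.3, 0.3, -1.0]
grip_width: 0.381
grip_force: 0.0
```

Call:
step_arm(commands=[{"travel":[0,0,0],"turn":[0,0,0]},{"travel":[0,0,0],"turn":[0,0,0]}])

```text
time: 44.25
position: [0.6, -0.3776, 0.2189]
tool_rot: [0.061, -3.14, -0.001]
ft_force: [-0.5, 0.0, -0.4]
grip_width: 0.557
grip_force: 0.0
```

Run:
```python
from h import *
s,w=snap('wrist','w13'); c=cam('wrist',s); np.save('w13.npy',np.r_[s['position'],s['tool_rot']])
delta(.563,-.391,.07,3); print('cam',c[2])
H,S,V=hsv(w); org=(H>12)&(H<30)&(S>120)&(V>90); org[280:]=0
for m in comps(org,30):
  p=np.argwhere(m).mean(0)[::-1]; print('yel',p.round(1),m.sum(),rect(c,m,.086)[0].round(4),[round(q,1) for q in rect(c,m,.086)[1:]])
k=(V<48)&(S<150); k[280:]=0
for m in comps(k,500): print('dark',rect(c,m,.051),np.argwhere(m).min(0),np.argwhere(m).max(0))
# label by triangulation with top view (498.7,232.0)
ct=cam('top'); sc=cam('scene')
# where was label relative to pack (w6)
s6=np.load('w6.npy'); i6=cv2.imread('pics/w6.png')[:,:,::-1].copy(); c6=cam('wrist',dict(position=s6[:3],tool_rot=s6[3:]))
H,S,V=hsv(i6); o=(H>12)&(H<30)&(S>120)&(V>90); o[:160]=0;o[215:]=0;o[:,:280]=0;o[:,312:]=0
m=comps(o,30)[0]; q=rect(c6,m,.08); print('w6 label',q); d=q[0]-[.430,.188]; r=np.radians(11.3); print('label in pack',[np.cos(r)*d[0]-np.sin(r)*d[1],np.sin(r)*d[0]+np.cos(r)*d[1]])
```

```text
t=44.30 pos [ 0.5993 -0.3783  0.2194] yaw 2.15 -> travel mm [ 36.7 -11.4 149.4] turn z -0.8 tilt [ 0.02 -0.01 -0.  ] F [-0.2 -1.1 -0.8]
cam [ 0.51823442 -0.38063272  0.36766263]
yel [248.7  98.4] 329 [ 0.4884 -0.4399] [15.0, 14.7, 89.2]
yel [619.7 214.8] 1620 [ 0.5836 -0.1173] [94.1, 23.6, -2.0]
yel [310.8 208.2] 434 [ 0.5746 -0.3882] [29.8, 10.5, 1.9]
yel [348.9 232.9] 49 [ 0.595  -0.3541] [8.8, 4.6, -87.8]
dark (array([ 0.42994528, -0.61290131]), 98.93624114990234, 36.2295036315918, 89.9468002319336) [0 0] [ 48 112]
dark (array([ 0.56406464, -0.38930692]), 94.0660629272461, 60.39705276489258, 3.19801926612854) [139 278] [237 343]
dark (array([ 0.63495294, -0.69883319]), 75.13861083984375, 16.993934631347656, -14.076896667480469) [212   0] [279  16]
dark (array([ 0.6168158 , -0.05692094]), 54.57988739013672, 32.41130065917969, 1.8586033582687378) [229 610] [279 639]
w6 label (array([0.44040765, 0.1848649 ]), 30.38608169555664, 9.952037811279297, -12.064079284667969)
label in pack [np.float64(0.010820208900927683), np.float64(-0.0010349866744071051)]
```

The pack is still flat but hard against the walls. I'll recentre it.

Call:
step_arm(commands=[{"travel":[0.03,-0.009,0.01],"turn":[0,0,-0.8]},{"travel":[0.036,-0.0094,0.04],"turn":[0,0,-0.8]},{"travel":[0.036,-0.0094,0.08],"turn":[0,0,-0.8]},{"travel":[0.036,-0.0094,0.11],"turn":[0,0,-0.8]},{"travel":[0.036,-0.0094,0.11],"turn":[0,0,-0.8]}], gripper=0.5)

```text
time: 44.8
position: [0.5613, -0.3868, 0.1054]
tool_rot: [0.079, -3.135, -0.009]
ft_force: [0.6, 0.3, -0.3]
grip_width: 0.504
grip_force: 0.0
```

Call:
step_arm(commands=[{"travel":[0,0,0.02],"turn":[0,0,0]},{"travel":[0,0,0.032],"turn":[0,0,0]},{"travel":[0,0,0.035],"turn":[0,0,0]},{"travel":[0,0,0.035],"turn":[0,0,0]}])

```text
time: 45.2
position: [0.5648, -0.3893, 0.0749]
tool_rot: [-0.081, 3.14, -0.0]
ft_force: [0.0, -0.8, 0.6]
grip_width: 0.497
grip_force: 0.0
```

Call:
step_arm(commands=[{"travel":[0,0,0],"turn":[0,0,0]},{"travel":[0,0,0],"turn":[0,0,0]},{"travel":[0,0,0],"turn":[0,0,0]},{"travel":[0,0,0],"turn":[0,0,0]}], gripper=0.2, force=30)

```text
time: 45.6
position: [0.5651, -0.3893, 0.0751]
tool_rot: [-0.082, 3.139, -0.0]
ft_force: [-1.2, 0.8, 4.9]
grip_width: 0.365
grip_force: 30.0
```

Run:
```python
from h import *
print(ctrl.get_state()['grip_width']); delta(.553,-.372,.078,3)
```

```text
0.36474854015861724
t=45.60 pos [ 0.5651 -0.3893  0.0751] yaw 2.99 -> travel mm [11.2 18.  -2.9] turn z -0.0 tilt [-0.01  0.06  0.  ] F [-1.2  0.8  4.9]
```

Call:
step_arm(commands=[{"travel":[0,0,-0.004],"turn":[0,0,0]},{"travel":[0,0,-0.005],"turn":[0,0,0]},{"travel":[0.006,0.009,-0.005],"turn":[0,0,0]},{"travel":[0.011,0.017,-0.005],"turn":[0,0,0]},{"travel":[0.011,0.017,-0.005],"turn":[0,0,0]}])

```text
time: 46.1
position: [0.5519, -0.3707, 0.0783]
tool_rot: [0.083, -3.139, -0.004]
ft_force: [-0.6, -0.2, -3.8]
grip_width: 0.364
grip_force: 30.0
```

Call:
step_arm(commands=[{"travel":[0,0,0.002],"turn":[0,0,0]},{"travel":[0,0,0.004],"turn":[0,0,0]},{"travel":[0,0,0.006],"turn":[0,0,0]},{"travel":[0,0,0.006],"turn":[0,0,0]}])

```text
time: 46.5
position: [0.5531, -0.3729, 0.075]
tool_rot: [-0.082, 3.14, 0.002]
ft_force: [-3.1, 3.8, 7.6]
grip_width: 0.369
grip_force: 30.0
```

Call:
step_arm(commands=[{"travel":[0,0,0],"turn":[0,0,0]},{"travel":[0,0,0],"turn":[0,0,0]},{"travel":[0,0,-0.02],"turn":[0,0,0]},{"travel":[0,0,-0.06],"turn":[0,0,0]},{"travel":[-0.01,0,-0.1],"turn":[0,0,0]}], gripper=0.5)

```text
time: 47.0
position: [0.5613, -0.3732, 0.1737]
tool_rot: [0.078, -3.139, 0.0]
ft_force: [-0.2, -1.1, 0.6]
grip_width: 0.498
grip_force: 0.0
```

Call:
step_arm(commands=[{"travel":[-0.03,0,-0.03],"turn":[0,0,0]},{"travel":[-0.035,0,-0.04],"turn":[0,0,0]},{"travel":[-0.035,0,-0.04],"turn":[0,0,0]},{"travel":[-0.035,0,-0.04],"turn":[0,0,0]}])

```text
time: 47.4
position: [0.5965, -0.3708, 0.2116]
tool_rot: [0.08, -3.138, -0.001]
ft_force: [-1.2, 0.8, 0.7]
grip_width: 0.498
grip_force: 0.0
```

Run:
```python
from h import *
s,w=snap('wrist','w14'); c=cam('wrist',s); delta(.40,-.362,.21,3)
H,S,V=hsv(w); k=(V<48)&(S<150); k[280:]=0
for m in comps(k,500): print('dark',rect(c,m,.051),np.argwhere(m).min(0),np.argwhere(m).max(0))
k=((H<6)|(H>174))&(S>150)&(V>50); k[:,:]=k
for m in comps(k,60): print('red',rect(c,m,.082),np.argwhere(m).min(0),np.argwhere(m).max(0))
```

```text
t=47.45 pos [ 0.596  -0.3707  0.2112] yaw 2.89 -> travel mm [195.3  18.6   1.8] turn z -0.1 tilt [ 0.07 -0.16  0.  ] F [-0.2  0.6 -0.3]
dark (array([ 0.43086255, -0.60678223]), 89.5131607055664, 34.741668701171875, -89.20914179086685) [0 0] [ 47 102]
dark (array([ 0.55246613, -0.37241556]), 93.86336517333984, 59.98747634887695, 3.0328001976013184) [130 290] [232 356]
dark (array([ 0.61120435, -0.05702233]), 45.10110092163086, 31.370635986328125, 2.531205177307129) [237 610] [279 639]
red (array([ 0.45520456, -0.36462003]), 101.22754669189453, 16.91471290588379, 49.26152420043945) [  0 292] [105 393]
red (array([ 0.41011792, -0.1562737 ]), 26.200448989868164, 16.54871368408203, -85.31109428405762) [  0 605] [ 25 639]
red (array([ 0.66421094, -0.34474417]), 11.880204200744629, 9.528244018554688, 20.878721237182617) [303 341] [314 352]
```

The pack is centred. Now I'll go to the door's outer side with the fingers closed.

Call:
step_arm(commands=[{"travel":[0.045,0.005,0],"turn":[0,0,0]},{"travel":[0.09,0.01,0],"turn":[0,0,0]},{"travel":[0.14,0.015,0],"turn":[0,0,0]},{"travel":[0.185,0.019,0],"turn":[0,0,0]},{"travel":[0.197,0.02,0],"turn":[0,0,0]}], gripper=0.0)

```text
time: 47.95
position: [0.3928, -0.361, 0.2106]
tool_rot: [0.072, -3.138, -0.008]
ft_force: [0.0, -0.7, 0.5]
grip_width: 0.134
grip_force: 0.0
```

Call:
step_arm(commands=[{"travel":[0,0,0],"turn":[0,0,0]},{"travel":[0,0,0.04],"turn":[0,0,0]},{"travel":[0,0,0.09],"turn":[0,0,0]},{"travel":[0,0,0.13],"turn":[0,0,0]},{"travel":[0,0,0.146],"turn":[0,0,0]}])

```text
time: 48.45
position: [0.3982, -0.3584, 0.0623]
tool_rot: [0.083, -3.133, -0.005]
ft_force: [-0.5, -0.3, -1.0]
grip_width: 0.008
grip_force: 0.0
```

Call:
step_arm(commands=[{"travel":[0,0,0],"turn":[0,0,0]},{"travel":[0,0,0],"turn":[0,0,0]}])

```text
time: 48.65
position: [0.4008, -0.3617, 0.0681]
tool_rot: [-0.082, 3.14, -0.002]
ft_force: [-0.2, 0.8, 0.8]
grip_width: 0.006
grip_force: 0.0
```

Run:
```python
from h import *
delta(.472,-.397,.065,3);print(ctrl.get_state()['grip_width'])
```

```text
t=48.65 pos [ 0.4008 -0.3617  0.0681] yaw 2.98 -> travel mm [-69.3 -39.    3.2] turn z -0.0 tilt [-0.08  0.03 -0.  ] F [-0.2  0.8  0.8]
0.006224813530027914
```

Call:
step_arm(commands=[{"travel":[-0.012,-0.004,0.002],"turn":[0,0,0]},{"travel":[-0.022,-0.008,0.003],"turn":[0,0,0]},{"travel":[-0.03,-0.014,0.003],"turn":[0,0,0]},{"travel":[-0.038,-0.02,0.003],"turn":[0,0,0]},{"travel":[-0.045,-0.026,0.003],"turn":[0,0,0]}])

```text
time: 49.15
position: [0.4475, -0.3848, 0.0642]
tool_rot: [-0.083, 3.14, 0.0]
ft_force: [-1.2, -0.6, -0.1]
grip_width: 0.008
grip_force: 0.4
```

Call:
step_arm(commands=[{"travel":[-0.005,-0.005,0],"turn":[0,0,0]},{"travel":[-0.01,-0.01,0],"turn":[0,0,0]},{"travel":[-0.014,-0.01,0],"turn":[0,0,0]},{"travel":[-0.018,-0.01,0],"turn":[0,0,0]},{"travel":[-0.02,-0.01,0],"turn":[0,0,0]}])

```text
time: 49.65
position: [0.4657, -0.3938, 0.064]
tool_rot: [0.081, -3.138, 0.001]
ft_force: [-6.2, -0.7, 2.4]
grip_width: 0.004
grip_force: 2.6
```

Call:
step_arm(commands=[{"travel":[-0.003,0,0],"turn":[0,0,0]},{"travel":[-0.006,0,0],"turn":[0,0,0]},{"travel":[-0.008,0,0],"turn":[0,0,0]},{"travel":[-0.008,0,0],"turn":[0,0,0]}])

```text
time: 50.05
position: [0.4745, -0.3933, 0.0641]
tool_rot: [0.081, -3.14, 0.001]
ft_force: [-3.5, -2.5, 0.3]
grip_width: 0.002
grip_force: 1.4
```

Call:
step_arm(commands=[{"travel":[-0.002,0,0],"turn":[0,0,0]},{"travel":[-0.004,0,0],"turn":[0,0,0]},{"travel":[-0.004,0,0],"turn":[0,0,0]}])

```text
time: 50.35
position: [0.4746, -0.3933, 0.0641]
tool_rot: [0.079, -3.134, -0.003]
ft_force: [-10.6, -0.4, 6.6]
grip_width: 0.006
grip_force: 5.6
```

The door is on its hard stop, so I'll retreat and check everything.

Call:
step_arm(commands=[{"travel":[0.015,0,0],"turn":[0,0,0]},{"travel":[0.04,0,0],"turn":[0,0,0]},{"travel":[0.05,0,-0.04],"turn":[0,0,0]},{"travel":[0.05,0,-0.09],"turn":[0,0,0]},{"travel":[0.04,0,-0.14],"turn":[0,0,0]}])

```text
time: 50.85
position: [0.4372, -0.3944, 0.2046]
tool_rot: [-0.078, 3.139, 0.003]
ft_force: [2.3, -0.6, 0.0]
grip_width: 0.006
grip_force: 0.0
```

Call:
step_arm(commands=[{"travel":[-0.045,0,0],"turn":[0,0,0]},{"travel":[-0.09,0,0],"turn":[0,0,0]},{"travel":[-0.135,0,-0.01],"turn":[0,0,0]},{"travel":[-0.16,0,-0.01],"turn":[0,0,0]},{"travel":[-0.16,0,-0.01],"turn":[0,0,0]}])

```text
time: 51.35
position: [0.6037, -0.3828, 0.212]
tool_rot: [-0.093, 3.138, 0.002]
ft_force: [-0.7, 0.6, 0.2]
grip_width: 0.006
grip_force: 0.0
```

Run:
```python
from h import *
s,w=snap('wrist','w15'); c=cam('wrist',s); print(s['time'],s['position'])
H,S,V=hsv(w); k=(V<48)&(S<150); k[280:]=0
for m in comps(k,500): print('dark',rect(c,m,.051),np.argwhere(m).min(0),np.argwhere(m).max(0))
k=((H<6)|(H>174))&(S>150)&(V>50)
for m in comps(k,60): print('red',rect(c,m,.082))
s,b=snap('top','t15'); a=cv2.imread('pics/t9.png')[:,:,::-1]
print('stand change', [int((np.abs(b[y0:y1,x0:x1].astype(int)-a[y0:y1,x0:x1]).max(2)>60).sum()) for x0,y0,x1,y1 in ((240,150,400,265),)])
ct=cam('top'); H,S,V=hsv(b)
k=((H>3)&(H<17)&(S>90)&(V>80)); k[:200]=0;k[270:]=0;k[:,:250]=0;k[:,:]=k; k[:,400:]=0
for m in comps(k,8): print('cap',rect(ct,m,.112)[0])
```

```text
51.35 [ 0.60366659 -0.38278647  0.21197941]
dark (array([ 0.43716064, -0.61261658]), 98.3512191772461, 26.213655471801758, -87.83204913139343) [0 0] [ 36 115]
dark (array([ 0.55198267, -0.37253012]), 93.66657257080078, 59.99776840209961, 3.0262815952301025) [121 304] [224 371]
red (array([ 0.41398135, -0.16412576]), 16.14841651916504, 13.192755699157715, -84.7702784538269)
red (array([ 0.49021506, -0.37626038]), 100.92215728759766, 12.062982559204102, -87.31423473358154)
stand change [0]
cap [0.55999493 0.12837981]
cap [0.55299487 0.01832748]
cap [ 0.546146   -0.09075011]
```

```bash
python3 -c "
from bench import ctrl
print(ctrl.close_job())"
```

```text
the job is handed in; nothing more can be done
None
```

All three cradle arms are hooked with a gear motor in each, the pack is flat and centred in the bay (recentred once after it shifted), and the door was then pushed shut onto its stop; the job was handed in at about 51 s.

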